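Tip the rollers off the sorting board and bin the foot plates

ROBOT

A 7-joint arm with a two-finger parallel gripper is mounted at the origin on the work surface. World frame = base frame: x ahead of the robot, y to its left, z up, the work surface at z = 0. Lengths are in m, angles in rad, forces in N, time in s.
With the tool pointing down it reaches from about 0.425 to 0.875 m from the base axis. Payload 8.4 kg.
Tool frame: the origin (TCP) lies midway between the tips of the shut fingers; the grasp point (between the pads) lies 19 mm behind it; z points along the fingers, y is the direction in which the jaws open and shut (so a half turn about z gives the same grasp; the last joint's range is limited). The gripper opens to 85 mm and grips with 20 to 120 N. Pads are 22 mm wide; open, the fingers measure 114 mm over their backs; the gripper's body (76 mm by 85 mm) begins 54 mm behind the grasp point. The pads swing forward as they close: fully open they stand 13 mm farther back than shut.
Start: joints at [-1.441, 0.333, 0.04, 1.465, -0.013, 1.343, -0.059], TCP at [0.147, 0.633, 0.231] pointing down, gripper open.
Joint ranges: [-2.58, 2.58], [-0.38, 2.09], [-1.3, 1.39], [0.25, 2.4], [-1.5, 4.64], [0.08, 2.09], [-2.65, 2.65]. Speed limits (rad/s): [2.22, 2.22, 2.79, 2.79, 3.14, 3.14, 3.14].

INTERFACE

Orientations are given as a rotation vector (axis times angle).
In Python, from station import sensors, imaging, hand_in gives the robot as it stands. The module is installed in compiled form; this text tells all that it offers.
- The arm moves only by the tool apply_moves, never from a script. Its argument "increments" is a list of rows, each a list of 7 numbers: the shift along the tool's x, y, z scaled (see below), then the turn, a rotation vector about the tool's x, y, z scaled (see below), then the finger opening in mm, from 0 to 85.4. In form: [[tx, ty, tz, ax, ay, az, jaw], ...]. A call has 1 to 5 rows; each row is the pose to reach, as a shift and turn from the pose commanded when the call began, along the tool's axes at that moment, turning the shorter way round; what a row does not reach only later rows make up. The controller multiplies each number of a shift by 20 cm and each number of a turn by 180 degrees. A row lasts 1/8 s, in which the tool goes at most 62.5 mm and 10.7 degrees, less where a joint would pass 70% of its speed; a pose out of reach is approached as far as the arm can. A call with a number of a shift or a turn outside -1 to 1 is refused whole. A call with a gripper value outside its range is refused whole. The fingers move at their own pace and stop on an object; "grip_force" is the grip in N (left out, the last holds). Time passes only in rows, so rows that repeat a pose let the fingers close. It gives the time, the measured TCP pose, the force and the opening at its end, in the units of the state.
- sensors.read_state(): the state, without advancing time (a new reading comes with each control period).
- imaging.get_image(name): name is "scene" or "side" or "wrist"; returns a dict with "img" (480x640x3 uint8, blue, green, red), "fx", "fy", "cx", "cy" (pixels), "R" (3x3) and "t" (3): a world point X has camera coordinates R X + t; the wrist camera has in their place "tool_from_camera" (4x4, takes a point from camera to tool coordinates, whose origin is the TCP and whose axes are the flange's). Camera axes: x right, y down, z forward; pixel columns grow to the right and rows downward; lengths in m; the calibration is good to about 2 mm. A picture is of the moment at which its call begins: read the wrist's pose just before it. There is no depth.
- hand_in(): hands the job in, once; it reports no verdict.
The state is a dict: "t": time; "q": joint angles; "qvel": joint speeds; "effort": joint torques, N m; "position": TCP position; "tcp_rot": TCP orientation; "ft_force": force on the tool from outside, world axes, zero at the start; "moment": the same for the moment, N m; "opening": finger opening in m.
Only numpy, scipy, OpenCV 4.12 (cv2) and the standard library are available. Lean on these libraries where they do the work, as an engineer would, in place of code of your own. Each camera call takes 0.05 s, during which the arm holds its last target.

TASK

Separate the mixed parts on the hinged board: raise the board by its handle slowly, only until both rollers have rolled over the stop strips into the catch tray, so that the two foot plates stay lying on the upper part of the board and do not slide down. Leave the board tipped up, lift the plates off the slope and set both in the black bin, flat on its floor with the rib up. Leave the other things on the table where they are.

Things in the scene. Friction and masses are not known exactly. Their poses are not given: they have to be found in the camera images.
- board (a joint): tip angle of the aluminium board (276 mm wide, 300 long, top 90 mm above the table when level) on its blue stand: 0 level, at the start; 0.9 fully raised. Hinged at its low edge; lift the handle to tip it. A gas strut and a stiff hinge hold it wherever it is let go (about 5 to 15 N at the handle to raise it; holds against 8 N). Tipped too far, the plates slide down as well.
- board_pivot (a point): point on the hinge axis at the middle of the board's low edge, in the plane of the board's top face. Frame of the board, tipping with it: x along the hinge, -y up the board towards the handle, z square to its face. Raising by angle a turns this frame by -a about its x
- handle (a point): middle of the handle: round bar 14 mm thick, 118 mm clear between its posts, parallel to the hinge, at (0, -285, 50) mm in the board's frame, so 50 mm above its face; axes as the board's
- tray (a point): centre of the floor of the steel catch tray built on the foot of the stand, below the hinged edge; inside 288 mm (x) by 143 mm (y), end wall 106 mm high, side walls 76 mm; floor 8 mm above the table; axes as the level board's
- bin_in (a point): centre of the inner floor of the black open bin, 5 mm above the table, fixed to the table: inside 160 mm (x) by 210 mm (y), walls 5 mm thick, rim 45 mm above the table; z up; empty
- plate0_c (a point): centre (18 mm above its underside) of an aluminium foot plate: flat base 100 mm (x) by 60 mm (y), 8 mm thick, with an upright rib along x on its middle, 100 mm long, 12 mm thick, rising 28 mm above the base; 36 mm high in all, 0.22 kg; z from base to rib. It lies on the upper half of the board, rib about parallel to the hinge. The two plates, side by side, are alike
- plate1_c (a point): the other foot plate, as plate0
- roller0_c (a point): centre of a steel conveyor roller, 60 mm in diameter, 100 mm long, 0.3 kg; x along its axis. It lies across the board, just above its stop strip. The two rollers, side by side, are alike; they need not be grasped
- roller1_c (a point): the other roller, as roller0
- wrench: bystander: open-ended wrench 160 mm long lying on the table; origin near the middle of its length
- driver: bystander: screwdriver 180 mm long lying on the table; origin near the middle of its length
- spray: bystander: spray can, 56 mm across, 160 mm tall, standing; origin at the centre of its underside
- mug: bystander: white mug, 80 mm across, 90 mm tall; origin at the centre of its underside
- caster: bystander: rubber-tyred wheel, 80 mm across, 32 mm thick, lying flat; origin at the centre of its underside
- stops (a point): middle of the two steel stop strips, one per roller, across the board 12 to 20 mm above its hinged edge. They stand a few mm proud, each set to a different unknown height every time, so the rollers let go one after the other at angles not known beforehand (none below 0.25 rad if raised smoothly), then roll over the edge into the tray. Only a little beyond the latest of these angles the plates begin to slide
Things that resemble listed ones, but are neither listed nor needed, are in the scene too. Leave any blue look-alike of the part that bears roller1_c alone.

How it is judged:
On the way, in this order (a step that is already met when the one before it is completed fails the run):
1. the board is tipped, both rollers are in the catch tray and both plates still lie on the upper part of the board (x of roller0_c in the frame of tray between -0.145 and 0.145 m and y of roller0_c in the frame of tray between -0.075 and 0.075 m and z of roller0_c in the frame of tray between 0 and 0.05 m and x of roller1_c in the frame of tray between -0.145 and 0.145 m and y of roller1_c in the frame of tray between -0.075 and 0.075 m and z of roller1_c in the frame of tray between 0 and 0.05 m and y of each of plate0_c, plate1_c in the frame of board_pivot below -0.11 m and z of plate0_c in the frame of board_pivot between 0.008 and 0.028 m and z of plate1_c in the frame of board_pivot between 0.008 and 0.028 m and value of joint board above 0.12 rad), for 0.3 s.
2. with the board still tipped up, a plate has been set flat in the bin (value of joint board above 0.12 rad and x of roller0_c in the frame of tray between -0.145 and 0.145 m and y of roller0_c in the frame of tray between -0.075 and 0.075 m and z of roller0_c in the frame of tray between 0 and 0.05 m and x of roller1_c in the frame of tray between -0.145 and 0.145 m and y of roller1_c in the frame of tray between -0.075 and 0.075 m and z of roller1_c in the frame of tray between 0 and 0.05 m and ((x of plate0_c in the frame of bin_in between -0.08 and 0.08 m and y of plate0_c in the frame of bin_in between -0.105 and 0.105 m and z of plate0_c in the frame of bin_in between 0 and 0.03 m and angle between plate0_c's own z axis and vertical below 0.15 rad and y of plate1_c in the frame of board_pivot below -0.11 m and z of plate1_c in the frame of board_pivot between 0.008 and 0.028 m) or (x of plate1_c in the frame of bin_in between -0.08 and 0.08 m and y of plate1_c in the frame of bin_in between -0.105 and 0.105 m and z of plate1_c in the frame of bin_in between 0 and 0.03 m and angle between plate1_c's own z axis and vertical below 0.15 rad and y of plate0_c in the frame of board_pivot below -0.11 m and z of plate0_c in the frame of board_pivot between 0.008 and 0.028 m))), for 0.1 s.
At the end, for the whole second after the job is handed in: Both rollers lie in the catch tray; both plates lie in the black bin, flat on its floor (within 0.15 rad, centre within 30 mm of the floor) with the rib up, released; the board is left tipped up by more than 0.12 rad (value of joint board above 0.12 rad and x of roller0_c in the frame of tray between -0.145 and 0.145 m and y of roller0_c in the frame of tray between -0.075 and 0.075 m and z of roller0_c in the frame of tray between 0 and 0.05 m and x of roller1_c in the frame of tray between -0.145 and 0.145 m and y of roller1_c in the frame of tray between -0.075 and 0.075 m and z of roller1_c in the frame of tray between 0 and 0.05 m and x of plate0_c in the frame of bin_in between -0.08 and 0.08 m and y of plate0_c in the frame of bin_in between -0.105 and 0.105 m and z of plate0_c in the frame of bin_in between 0 and 0.03 m and angle between each of plate0_c, plate1_c's own z axis and vertical below 0.15 rad and x of plate1_c in the frame of bin_in between -0.08 and 0.08 m and y of plate1_c in the frame of bin_in between -0.105 and 0.105 m and z of plate1_c in the frame of bin_in between 0 and 0.03 m); the robot touches nothing.
It fails at once if a bystander is moved by more than 40 mm (distance of any of wrench, driver, spray, mug, caster from where it was at the start of the episode above 0.04 m).
It also fails if it takes over 72 s, if anything falls off the work surface, if the arm or the gripper's body presses on something with over 40 N, if the wrist force passes 120 N, or if a joint passes its speed limit or range.

## Working session

There is one attempt and no reset: what is moved stays moved. The work goes in short steps, Python scripts to look and compute and a tool call to move; the robot and the scene stay as the last step left them, time stands still between calls to the robot, and variables do not carry over. Pictures are saved under pics/ and viewed, and the job is handed in when it is done.

Besides the shell and the picture viewer there is one more tool, called as name([rows], argument=value, ...), one row to a line, values as JSON. apply_moves: Moves the arm, as the interface text tells. Shifts and turns lie within -1 to 1; 1 stands for 20 cm of shift or 180 degrees of turn. Its arguments: {"type":"object","properties":{"increments":{"type":"array"},"grip_force":{"type":"number"}},"required":["increments"]}

```bash
mkdir -p pics
python3 - <<'E'
from station import sensors, imaging
import cv2,json
s=sensors.read_state(); print(s)
for n in ["scene","side","wrist"]:
    d=imaging.get_image(n); cv2.imwrite(f"pics/{n}0.png",d["img"])
    print(n,{k:(v.tolist() if hasattr(v,'tolist') else v) for k,v in d.items() if k!="img"})
E
```

```text
{'t': 0.0, 'q': array([-1.44117452,  0.33391972,  0.03988359,  1.46628735, -0.01344817,
        1.34329317, -0.05851856]), 'qvel': array([-0.00014517, -0.00099809, -0.000542  , -0.00096264,  0.00058019,
        0.00010448,  0.00059208]), 'effort': array([ 1.25227816e-04, -6.58546042e+01,  1.36558067e+00, -4.05563092e+01,
        1.66553672e-02,  1.25145831e-02, -1.27798350e-05]), 'position': array([0.14735249, 0.63260262, 0.23040782]), 'tcp_rot': array([-3.58722657e-01, -3.12092362e+00,  2.57172496e-03]), 'ft_force': array([0.18383828, 0.16011236, 0.95065819]), 'moment': array([-0.02118247,  0.06934732,  0.0201687 ]), 'opening': 0.08550574190278484}
scene {'fx': 461.750570494785, 'fy': 461.750570494785, 'cx': 317.4250330274172, 'cy': 239.97226362813691, 'R': [[-0.8514546538015255, 0.5239191048768217, -0.02310290165314437], [0.3515502152129003, 0.5375283932228145, -0.7664696162686835], [-0.38914960966637, -0.6607359518176452, -0.6418649260336184]], 't': [0.5098834106638118, -0.1822144128655684, 1.5938050695436423]}
side {'fx': 501.49822526134307, 'fy': 501.49822526134307, 'cx': 315.9743295158921, 'cy': 238.40569775249185, 'R': [[0.9972777399472978, -0.07329390750702876, 0.00806923341842148], [-0.039261785287339666, -0.6204503561411796, -0.7832623237334569], [0.0624149150577063, 0.7808132674888629, -0.6216389785813827]], 't': [-0.6329428892741162, 0.12638668742847065, 1.3672192634172458]}
wrist {'fx': 378.8637064980911, 'fy': 378.8637064980911, 'cx': 318.7123789744817, 'cy': 238.33212546260776, 'tool_from_camera': [[-0.0010556185689987502, -0.9635338764059499, -0.2675842945457698, 0.06858723176343301], [0.999999436918853, -0.001046230600854545, -0.00017766120476021824, -0.00047068138973760387], [-0.0001087722879524149, -0.2675843314165654, 0.9635344382786408, -0.14330522154687794], [0.0, 0.0, 0.0, 1.0]]}
```

View pics/scene0.png

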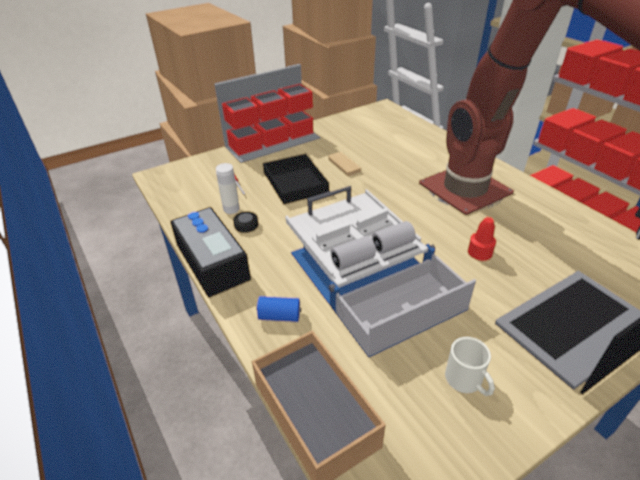

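View pics/side0.png

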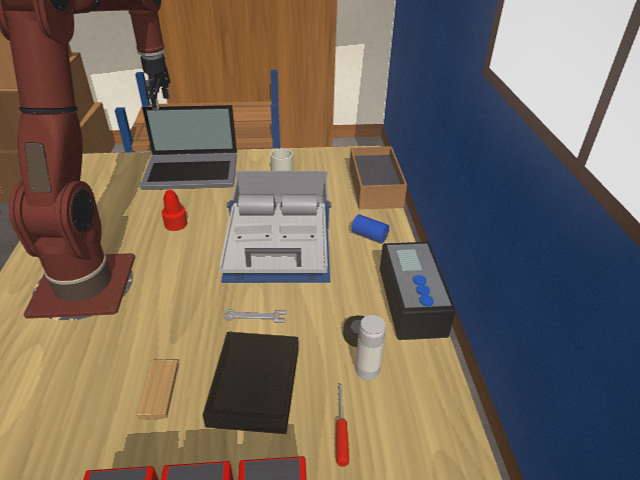

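View pics/wrist0.png

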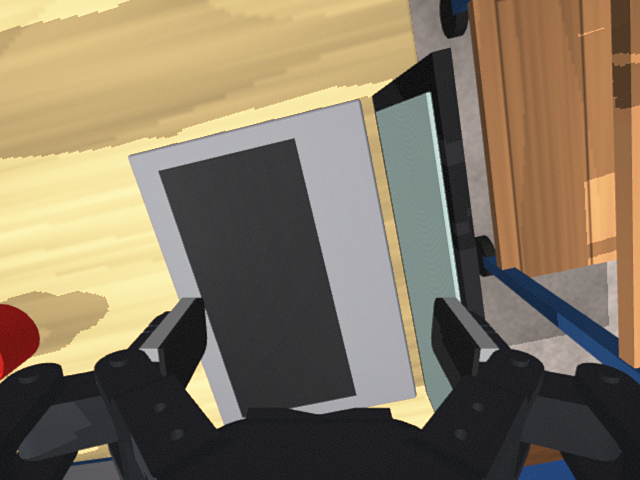

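The scene shows the board with its handle end at (330,195), tray at (405,300) and bin at (295,178). In the side view the handle is at (273,255), plates at (253,232) and (297,232), and bin at (253,382). I'll zoom in to measure.

Run:
```python
import cv2
a=cv2.imread("pics/side0.png")[160:300,200:350]; cv2.imwrite("pics/side0z.png",cv2.resize(a,None,fx=4,fy=4,interpolation=cv2.INTER_CUBIC))
a=cv2.imread("pics/scene0.png")[170:350,270:480]; cv2.imwrite("pics/scene0z.png",cv2.resize(a,None,fx=3.3333,fy=3.33333,interpolation=cv2.INTER_CUBIC))
a=cv2.imread("pics/side0.png")[300:450,180:380]; cv2.imwrite("pics/side0b.png",cv2.resize(a,None,fx=4,fy=4,interpolation=cv2.INTER_CUBIC))
```

```text
(no output)
```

View pics/side0z.png

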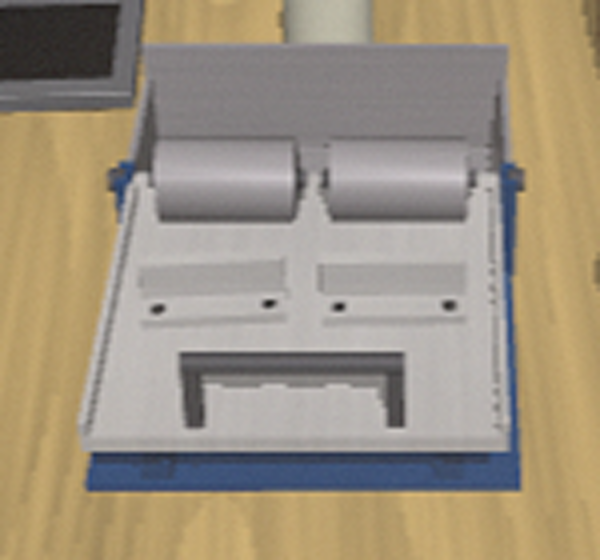

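View pics/scene0z.png

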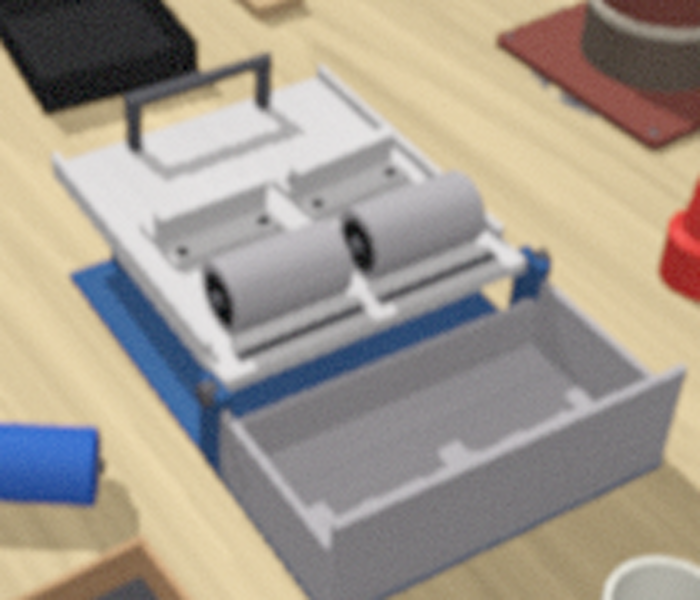

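View pics/side0b.png

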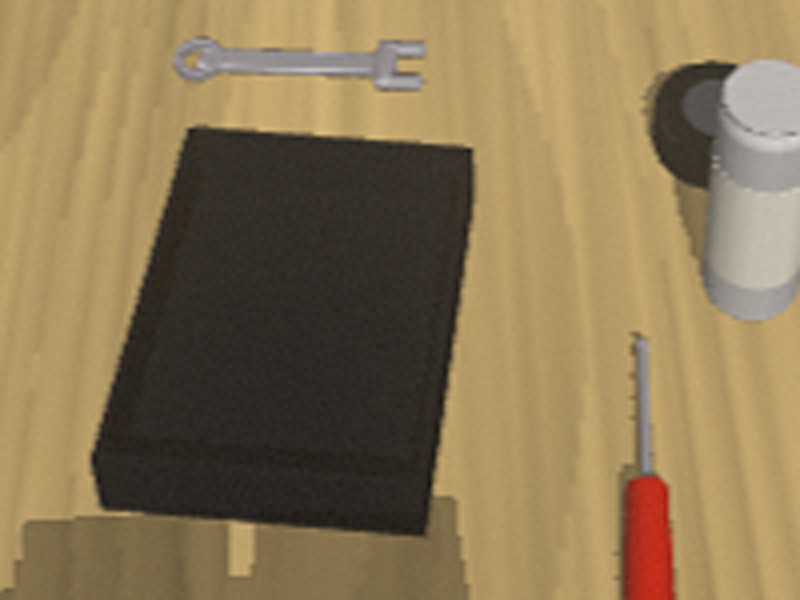

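```bash
cat > h.py <<'E'
import numpy as np
from station import sensors, imaging
import cv2
from scipy.spatial.transform import Rotation as Ro
C={"scene":(461.750570494785,317.4250330274172,239.97226362813691,[[-0.8514546538015255,0.5239191048768217,-0.02310290165314437],[0.3515502152129003,0.5375283932228145,-0.7664696162686835],[-0.38914960966637,-0.6607359518176452,-0.6418649260336184]],[0.5098834106638118,-0.1822144128655684,1.5938050695436423]),
"side":(501.49822526134307,315.9743295158921,238.40569775249185,[[0.9972777399472978,-0.07329390750702876,0.00806923341842148],[-0.039261785287339666,-0.6204503561411796,-0.7832623237334569],[0.0624149150577063,0.7808132674888629,-0.6216389785813827]],[-0.6329428892741162,0.12638668742847065,1.3672192634172458])}
def ray(n,u,v):
    f,cx,cy,R,t=C[n];R=np.array(R);t=np.array(t)
    d=R.T@np.array([(u-cx)/f,(v-cy)/f,1]); return -R.T@t, d/np.linalg.norm(d)
def plane(n,u,v,z):
    o,d=ray(n,u,v); return o+d*(z-o[2])/d[2]
def tri(p,q,n1="side",n2="scene"):
    o1,d1=ray(n1,*p);o2,d2=ray(n2,*q)
    A=np.stack([d1,-d2],1);s=np.linalg.lstsq(A,o2-o1,rcond=None)[0]
    a=o1+s[0]*d1;b=o2+s[1]*d2;return (a+b)/2,np.linalg.norm(a-b)
def proj(n,X):
    f,cx,cy,R,t=C[n];c=np.array(R)@X+t;return f*c[0]/c[2]+cx,f*c[1]/c[2]+cy
# wrist
TC=np.array([[-0.0010556185689987502,-0.9635338764059499,-0.2675842945457698,0.06858723176343301],[0.999999436918853,-0.001046230600854545,-0.00017766120476021824,-0.00047068138973760387],[-0.0001087722879524149,-0.2675843314165654,0.9635344382786408,-0.14330522154687794],[0,0,0,1]])
def wray(u,v,pos,rv):
    R=Ro.from_rotvec(rv).as_matrix()
    d=np.array([(u-318.712)/378.864,(v-238.332)/378.864,1])
    return pos+R@TC[:3,3], R@(TC[:3,:3]@d)
def wplane(u,v,pos,rv,z):
    o,d=wray(u,v,pos,rv);return o+d*(z-o[2])/d[2]
def snap(n,tag,crop=None,k=1):
    s=sensors.read_state();d=imaging.get_image(n)["img"];cv2.imwrite(f"pics/{n}{tag}.png",d)
    if crop:
        u0,v0,u1,v1=crop;a=cv2.resize(d[v0:v1,u0:u1],None,fx=k,fy=k,interpolation=cv2.INTER_CUBIC);cv2.imwrite(f"pics/{n}{tag}z.png",a)
    return s,d
E
python3 - <<'E'
from h import *
np.set_printoptions(precision=4,suppress=True)
S=lambda u,v:(u/4+200,v/4+160)
Q=lambda u,v:(u/3.33333+270,v/3.33333+170)
print("handle +x",tri(S(402,364),Q(133,98)),"-x",tri(S(183,364),Q(265,62)))
print("plane",plane("side",*S(402,364),.145),plane("side",*S(183,364),.145))
for p in [(85,437),(508,437),(138,180),(496,180)]: print("board corner",plane("side",*S(*p),.09))
for p in [(55,162),(322,70),(235,375),(525,262)]: print("board corner sc",plane("scene",*Q(*p),.09))
for p in [(141,322),(287,319),(325,322),(465,318)]: print("plate base near corner",plane("side",*S(*p),.098))
for p in [(138,268),(286,260),(318,264),(466,262)]: print("plate rib top back",plane("side",*S(*p),.126))
B=lambda u,v:(u/4+180,v/4+300)
for p in [(192,128),(473,150),(95,458),(430,470)]: print("bin rim",plane("side",*B(*p),.045))
E
```

```text
handle +x (array([ 0.5871, -0.059 ,  0.1393]), np.float64(0.00594743860384781)) -x (array([ 0.4526, -0.0482,  0.135 ]), np.float64(0.003318068619984436))
plane [ 0.5895 -0.0677  0.145 ] [ 0.4523 -0.0589  0.145 ]
board corner [ 0.3856 -0.0619  0.09  ]
board corner [ 0.6566 -0.0794  0.09  ]
board corner [0.404 0.227 0.09 ]
board corner [0.6738 0.2104 0.09  ]
board corner sc [ 0.6547 -0.0755  0.09  ]
board corner sc [ 0.379  -0.0627  0.09  ]
board corner sc [0.6679 0.2238 0.09  ]
board corner sc [0.4059 0.2441 0.09  ]
plate base near corner [0.4165 0.0444 0.098 ]
plate base near corner [0.5157 0.0414 0.098 ]
plate base near corner [0.5415 0.0365 0.098 ]
plate base near corner [0.6372 0.0348 0.098 ]
plate rib top back [0.4158 0.0685 0.126 ]
plate rib top back [0.5165 0.0713 0.126 ]
plate rib top back [0.5383 0.0653 0.126 ]
plate rib top back [0.6396 0.0613 0.126 ]
bin rim [ 0.4092 -0.2345  0.045 ]
bin rim [ 0.5736 -0.2621  0.045 ]
bin rim [ 0.3743 -0.4494  0.045 ]
bin rim [ 0.5426 -0.4676  0.045 ]
```

```bash
cat >> h.py <<'E'
def down(yaw,tilt=0.0):
    # tool z down, tool y along world (−sin yaw, cos yaw); tool x = y x z ; tilt = rotation -tilt about the board x (raising)
    c,s=np.cos(yaw),np.sin(yaw)
    y=np.array([-s,c,0]);z=np.array([0,0,-1.]);x=np.cross(y,z)
    R=np.stack([x,y,z],1)
    return Ro.from_rotvec(-tilt*np.array([c,s,0]))*Ro.from_matrix(R)
def rel(p0,R0,p1,R1):
    return np.r_[R0.inv().apply(np.array(p1)-p0)/0.2,(R0.inv()*R1).as_rotvec()/np.pi]
def seq(*wps):
    s=sensors.read_state();p,R=s["position"],Ro.from_rotvec(s["tcp_rot"])
    for q,Q in wps:
        print(np.round(rel(p,R,q,Q),3).tolist());p,R=np.array(q),Q
def st():
    s=sensors.read_state();print("t %.2f"%s["t"],"p",np.round(s["position"],4),"rv",np.round(s["tcp_rot"],3),"F",np.round(s["ft_force"],1),"op %.4f"%s["opening"])
E
python3 - <<'E'
from h import *
y=-0.06
seq(([.33,.47,.30],down(-.15)),([.47,.30,.30],down(-.1)),([.53,.12,.3],down(y)),([.522,-.0545,.25],down(y)))
E
```

```text
[-1.074, -0.586, -0.346, -0.0, 0.0, -0.025]
[-0.819, -0.736, 0.0, 0.0, 0.0, -0.016]
[-0.388, -0.866, 0.0, 0.0, 0.0, -0.013]
[-0.012, -0.873, 0.25, 0.0, 0.0, 0.0]
```

apply_moves([
  [-0.97, -0.586, -0.346, 0, 0, -0.025, 85],
  [-0.97, -0.586, -0.346, 0, 0, -0.025, 85],
  [-0.97, -0.586, -0.346, 0, 0, -0.025, 85],
  [-0.97, -0.586, -0.346, 0, 0, -0.025, 85],
  [-0.97, -0.586, -0.346, 0, 0, -0.025, 85],
])

```text
t: 0.78
position: [0.3139, 0.4721, 0.3022]
tcp_rot: [0.247, 3.13, 0.003]
ft_force: [0.3, 0.2, -0.7]
opening: 0.0847
```

apply_moves([
  [-0.9, -0.75, 0, 0, 0, -0.016, 85],
  [-0.9, -0.75, 0, 0, 0, -0.016, 85],
  [-0.9, -0.75, 0, 0, 0, -0.016, 85],
  [-0.9, -0.75, 0, 0, 0, -0.016, 85],
])

```text
t: 1.27
position: [0.4663, 0.2979, 0.3002]
tcp_rot: [-0.158, -3.137, 0.001]
ft_force: [0.6, 0.4, -0.2]
opening: 0.0851
```

Run:
```python
from h import *
y=-0.06
st();seq(([.53,.12,.3],down(y)),([.522,-.0545,.25],down(y)))
```

```text
t 1.27 p [0.4663 0.2979 0.3002] rv [-1.580e-01 -3.137e+00  1.000e-03] F [ 0.6  0.4 -0.2] op 0.0851
[-0.406, -0.853, 0.001, -0.0, -0.0, -0.013]
[-0.012, -0.873, 0.25, 0.0, 0.0, 0.0]
```

apply_moves([
  [-0.406, -0.853, 0, 0, 0, -0.013, 85],
  [-0.406, -0.853, 0, 0, 0, -0.013, 85],
  [-0.406, -0.853, 0, 0, 0, -0.013, 85],
  [-0.406, -0.853, 0, 0, 0, -0.013, 85],
])

```text
t: 1.78
position: [0.5302, 0.1168, 0.3005]
tcp_rot: [0.105, 3.139, -0.002]
ft_force: [-0.5, 0.6, 0.3]
opening: 0.0849
```

apply_moves([
  [-0.012, -0.873, 0.2, 0, 0, 0, 60],
  [-0.012, -0.873, 0.25, 0, 0, 0, 60],
  [-0.012, -0.873, 0.25, 0, 0, 0, 60],
  [-0.012, -0.873, 0.25, 0, 0, 0, 60],
  [-0.012, -0.873, 0.25, 0, 0, 0, 60],
])

```text
t: 2.4
position: [0.5213, -0.0508, 0.2504]
tcp_rot: [-0.09, -3.14, -0.001]
ft_force: [-0.2, 1.0, 0.5]
opening: 0.0601
```

Run:
```python
from h import *
st();s,d=snap("wrist","1");print(s["position"],s["tcp_rot"])
```

```text
t 2.40 p [ 0.5213 -0.0508  0.2504] rv [-9.00e-02 -3.14e+00 -1.00e-03] F [-0.2  1.   0.5] op 0.0601
[ 0.52128689 -0.05081228  0.2503511 ] [-9.03676590e-02 -3.13985351e+00 -6.52700237e-04]
```

View pics/wrist1.png

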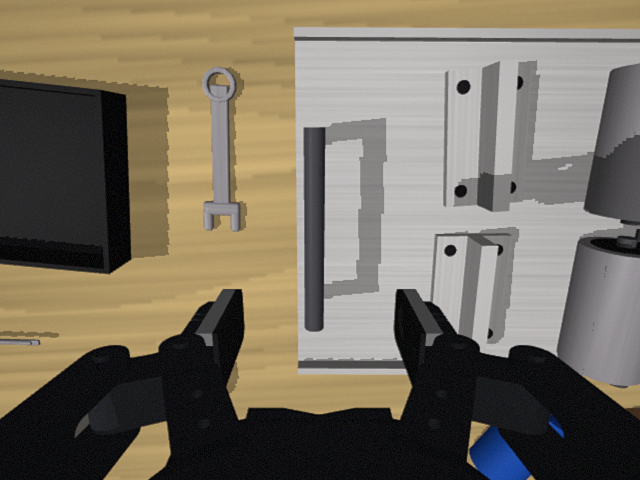

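The wrist view shows the handle bar from (314,127) to (314,331), plates with ribs at about (497,140) and (483,290), and rollers at the right.

Run:
```python
from h import *
np.set_printoptions(precision=4,suppress=True)
p=np.array([ 0.52128689,-0.05081228,0.2503511]);rv=[-9.03676590e-02,-3.13985351,-6.5e-4]
for u,v in [(315,128),(314,330)]: print("bar",wplane(u,v,p,rv,.14+.005))
for u,v in [(294,38),(298,372)]: print("edge",wplane(u,v,p,rv,.09))
for n,L in dict(p0base=[(446,70),(445,205)],p1base=[(434,236)]).items():
  for q in L: print(n,wplane(*q,p,rv,.098))
for n,L in dict(p0rib=[(500,62),(519,63),(493,210),(512,210)],p1rib=[(467,235),(500,247)]).items():
  for q in L: print(n,wplane(*q,p,rv,.126))
for q in [(126,95),(108,272)]: print("bin rim",wplane(*q,p,rv,.045))
seq(([.521,-.055,.121],down(-.05)))
```

```text
bar [ 0.4495 -0.0494  0.145 ]
bar [ 0.5908 -0.0588  0.145 ]
edge [ 0.3853 -0.0612  0.09  ]
edge [ 0.6634 -0.0787  0.09  ]
p0base [0.4143 0.047  0.098 ]
p0base [0.5132 0.0492 0.098 ]
p1base [0.5382 0.0411 0.098 ]
p0rib [0.4152 0.0729 0.126 ]
p0rib [0.4165 0.0853 0.126 ]
p0rib [0.5132 0.0746 0.126 ]
p0rib [0.514  0.0883 0.126 ]
p1rib [0.5308 0.0568 0.126 ]
p1rib [0.5414 0.0816 0.126 ]
bin rim [ 0.4113 -0.2116  0.045 ]
bin rim [ 0.5714 -0.2608  0.045 ]
[0.001, -0.023, 0.648, 0.0, -0.0, -0.002]
```

apply_moves([
  [0.005, -0.02, 0.3, 0, 0, 0.001, 60],
  [0.005, -0.02, 0.55, 0, 0, 0.001, 60],
  [0.005, -0.02, 0.648, 0, 0, 0.001, 60],
  [0.005, -0.02, 0.648, 0, 0, 0.001, 60],
], grip_force=25)

```text
t: 2.95
position: [0.5193, -0.0547, 0.1197]
tcp_rot: [-0.093, -3.137, 0.001]
ft_force: [-0.0, -0.2, 0.4]
opening: 0.06
```

apply_moves([
  [0, 0, 0, 0, 0, 0, 30],
  [0, 0, 0, 0, 0, 0, 20],
  [0, 0, 0, 0, 0, 0, 10],
  [0, 0, 0, 0, 0, 0, 5],
  [0, 0, 0, 0, 0, 0, 5],
])

```text
t: 3.58
position: [0.5209, -0.0541, 0.1221]
tcp_rot: [0.095, 3.138, 0.005]
ft_force: [-0.4, 7.9, 3.9]
opening: 0.013
```

Run:
```python
from h import *
st();s,d=snap("wrist","2")
```

```text
t 3.58 p [ 0.5209 -0.0541  0.1221] rv [0.095 3.138 0.005] F [-0.4  7.9  3.9] op 0.0130
```

View pics/wrist2.png

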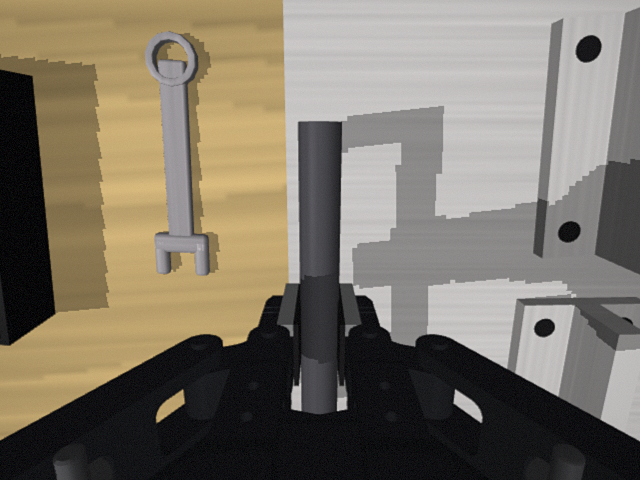

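Run:
```python
import numpy as np
for d in [.005,.01,.015,.02,.03,.04,.045,.06,.075]:
    dy=-.285*(np.cos(d)-1)+.031*np.sin(d); dz=.285*np.sin(d)+.031*(np.cos(d)-1)
    print(d,[0,round(dy/.2,4),round(-dz/.2,4),round(d/np.pi,5)])
```

```text
0.005 [0, np.float64(0.0008), np.float64(-0.0071), 0.00159]
0.01 [0, np.float64(0.0016), np.float64(-0.0142), 0.00318]
0.015 [0, np.float64(0.0025), np.float64(-0.0214), 0.00477]
0.02 [0, np.float64(0.0034), np.float64(-0.0285), 0.00637]
0.03 [0, np.float64(0.0053), np.float64(-0.0427), 0.00955]
0.04 [0, np.float64(0.0073), np.float64(-0.0569), 0.01273]
0.045 [0, np.float64(0.0084), np.float64(-0.0639), 0.01432]
0.06 [0, np.float64(0.0119), np.float64(-0.0852), 0.0191]
0.075 [0, np.float64(0.0156), np.float64(-0.1063), 0.02387]
```

apply_moves([
  [0, 0.0025, -0.0214, 0.0048, 0, 0, 5],
  [0, 0.0053, -0.0427, 0.0096, 0, 0, 5],
  [0, 0.0084, -0.0639, 0.0143, 0, 0, 5],
  [0, 0.0119, -0.0852, 0.0191, 0, 0, 5],
  [0, 0.0156, -0.1063, 0.0239, 0, 0, 5],
])

```text
t: 4.25
position: [0.521, -0.0514, 0.142]
tcp_rot: [-0.095, -3.138, 0.116]
ft_force: [6.9, 5.6, -13.8]
opening: 0.0129
```

apply_moves([
  [0, 0.0025, -0.0214, 0.0048, 0, 0, 5],
  [0, 0.0053, -0.0427, 0.0096, 0, 0, 5],
  [0, 0.0084, -0.0639, 0.0143, 0, 0, 5],
  [0, 0.0119, -0.0852, 0.0191, 0, 0, 5],
  [0, 0.0156, -0.1063, 0.0239, 0, 0, 5],
])

```text
t: 4.88
position: [0.5213, -0.0467, 0.1629]
tcp_rot: [-0.095, -3.129, 0.233]
ft_force: [8.2, 5.4, -15.3]
opening: 0.0127
```

Run:
```python
from h import *
st();s,d=snap("side","3",(190,140,360,300),4)
print(np.array([-.4,0,0]))
```

```text
t 4.88 p [ 0.5213 -0.0467  0.1629] rv [-0.095 -3.129  0.233] F [  8.2   5.4 -15.3] op 0.0127
[-0.4  0.   0. ]
```

View pics/side3z.png

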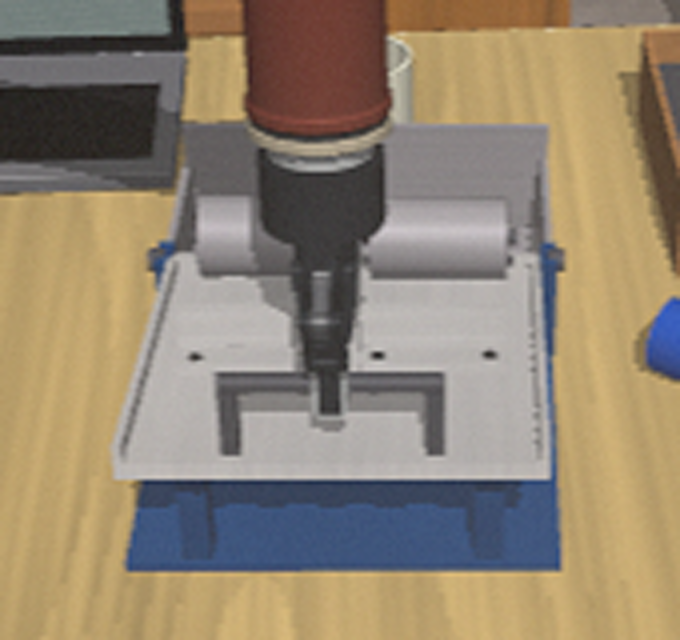

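apply_moves([
  [0, 0.0025, -0.0214, 0.0048, 0, 0, 5],
  [0, 0.0053, -0.0427, 0.0096, 0, 0, 5],
  [0, 0.0084, -0.0639, 0.0143, 0, 0, 5],
  [0, 0.0119, -0.0852, 0.0191, 0, 0, 5],
  [0, 0.0156, -0.1063, 0.0239, 0, 0, 5],
])

```text
t: 5.55
position: [0.5216, -0.0406, 0.1833]
tcp_rot: [-0.095, -3.116, 0.35]
ft_force: [7.7, 4.1, -14.8]
opening: 0.0129
```

```bash
cat >> h.py <<'E'
def tilt():
    s=sensors.read_state();z=Ro.from_rotvec(s["tcp_rot"]).as_matrix()[:,2];return np.arctan2(-z[1],-z[2]) 
def pos_tilt(P=(0.538,0.2304,0.09),yaw=-.063):
    p=sensors.read_state()["position"]-np.array(P);by=np.array([-np.sin(yaw),np.cos(yaw),0])
    return np.arctan2(p[2],-p@by)-np.arctan2(.031,.285), np.hypot(p[2],p@by)
def look(tag):
    st();print("tilt rot %.3f pos %.3f r %.4f"%(tilt(),*pos_tilt()))
    a=imaging.get_image("scene")["img"][150:360,270:480];b=imaging.get_image("side")["img"][150:290,200:350]
    a=cv2.resize(a,(400,400),interpolation=cv2.INTER_CUBIC);b=cv2.resize(b,(400,373),interpolation=cv2.INTER_CUBIC)
    b=np.vstack([b,np.zeros((27,400,3),np.uint8)]);cv2.imwrite(f"pics/L{tag}.png",np.hstack([a,b]))
E
python3 -c "
from h import *
look('4')"
```

```text
t 5.55 p [ 0.5216 -0.0406  0.1833] rv [-0.095 -3.116  0.35 ] F [  7.7   4.1 -14.8] op 0.0129
tilt rot 0.223 pos 0.223 r 0.2871
```

View pics/L4.png

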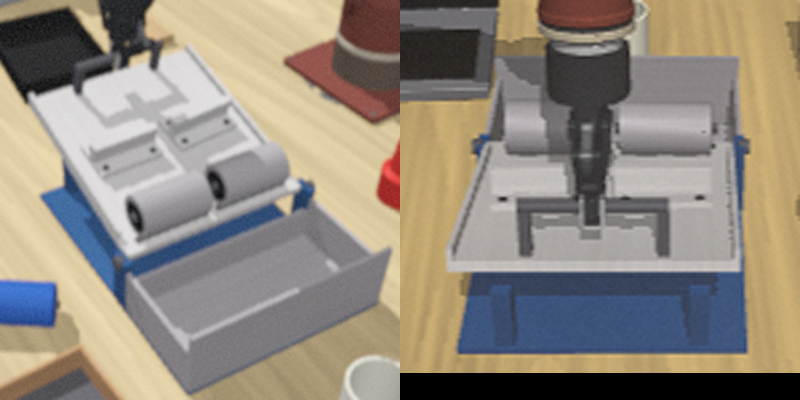

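apply_moves([
  [0, 0.0008, -0.0071, 0.0016, 0, 0, 5],
  [0, 0.0016, -0.0142, 0.0032, 0, 0, 5],
  [0, 0.0025, -0.0214, 0.0048, 0, 0, 5],
  [0, 0.0034, -0.0285, 0.0064, 0, 0, 5],
])

```text
t: 6.15
position: [0.5217, -0.0387, 0.1886]
tcp_rot: [-0.094, -3.112, 0.38]
ft_force: [8.5, 5.1, -14.9]
opening: 0.0127
```

apply_moves([
  [0, 0.0004, -0.0035, 0.0008, 0, 0, 5],
  [0, 0.0008, -0.0071, 0.0016, 0, 0, 5],
  [0, 0.0012, -0.0107, 0.0024, 0, 0, 5],
  [0, 0.0016, -0.0142, 0.0032, 0, 0, 5],
  [0, 0.0016, -0.0142, 0.0032, 0, 0, 5],
])

```text
t: 6.78
position: [0.5218, -0.0377, 0.1913]
tcp_rot: [-0.094, -3.109, 0.396]
ft_force: [8.2, 3.9, -13.5]
opening: 0.0131
```

```bash
python3 -c "
from h import *
look('5')"
```

```text
t 6.78 p [ 0.5218 -0.0377  0.1913] rv [-0.094 -3.109  0.396] F [  8.2   3.9 -13.5] op 0.0131
tilt rot 0.253 pos 0.252 r 0.2871
```

View pics/L5.png

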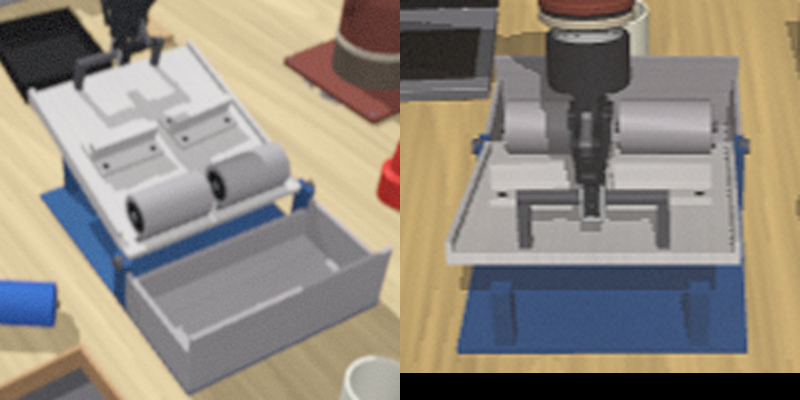

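Both rollers are still held, at (165,205) and (250,170) in the left panel. I'll continue in small steps.

apply_moves([
  [0, 0.0004, -0.0035, 0.0008, 0, 0, 5],
  [0, 0.0008, -0.0071, 0.0016, 0, 0, 5],
  [0, 0.0012, -0.0107, 0.0024, 0, 0, 5],
  [0, 0.0016, -0.0142, 0.0032, 0, 0, 5],
  [0, 0.0016, -0.0142, 0.0032, 0, 0, 5],
])

```text
t: 7.5
position: [0.5219, -0.0367, 0.1939]
tcp_rot: [-0.094, -3.107, 0.411]
ft_force: [7.6, 3.3, -13.5]
opening: 0.0129
```

apply_moves([
  [0, 0.0004, -0.0035, 0.0008, 0, 0, 5],
  [0, 0.0008, -0.0071, 0.0016, 0, 0, 5],
  [0, 0.0012, -0.0107, 0.0024, 0, 0, 5],
  [0, 0.0016, -0.0142, 0.0032, 0, 0, 5],
  [0, 0.0016, -0.0142, 0.0032, 0, 0, 5],
])

```text
t: 8.12
position: [0.5219, -0.0357, 0.1966]
tcp_rot: [-0.094, -3.105, 0.427]
ft_force: [7.8, 4.2, -14.2]
opening: 0.0131
```

```bash
python3 -c "
from h import *
look('6')"
```

```text
t 8.12 p [ 0.5219 -0.0357  0.1966] rv [-0.094 -3.105  0.427] F [  7.8   4.2 -14.2] op 0.0131
tilt rot 0.273 pos 0.272 r 0.2871
```

View pics/L6.png

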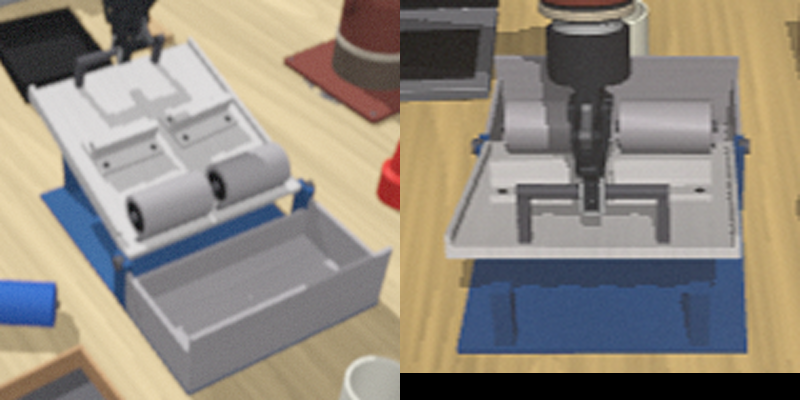

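Both rollers are still held, in the same pixels. I'll keep going.

apply_moves([
  [0, 0.0004, -0.0035, 0.0008, 0, 0, 5],
  [0, 0.0008, -0.0071, 0.0016, 0, 0, 5],
  [0, 0.0012, -0.0107, 0.0024, 0, 0, 5],
  [0, 0.0016, -0.0142, 0.0032, 0, 0, 5],
  [0, 0.0016, -0.0142, 0.0032, 0, 0, 5],
])

```text
t: 8.85
position: [0.522, -0.0346, 0.1992]
tcp_rot: [-0.094, -3.102, 0.443]
ft_force: [7.6, 3.7, -14.3]
opening: 0.0131
```

apply_moves([
  [0, 0.0004, -0.0035, 0.0008, 0, 0, 5],
  [0, 0.0008, -0.0071, 0.0016, 0, 0, 5],
  [0, 0.0012, -0.0107, 0.0024, 0, 0, 5],
  [0, 0.0016, -0.0142, 0.0032, 0, 0, 5],
  [0, 0.0016, -0.0142, 0.0032, 0, 0, 5],
])

```text
t: 9.48
position: [0.5221, -0.0335, 0.2018]
tcp_rot: [-0.094, -3.1, 0.458]
ft_force: [7.7, 3.8, -14.1]
opening: 0.0128
```

```bash
python3 -c "
from h import *
look('7')"
```

```text
t 9.47 p [ 0.5221 -0.0335  0.2018] rv [-0.094 -3.1    0.458] F [  7.7   3.8 -14.1] op 0.0128
tilt rot 0.293 pos 0.292 r 0.2871
```

View pics/L7.png

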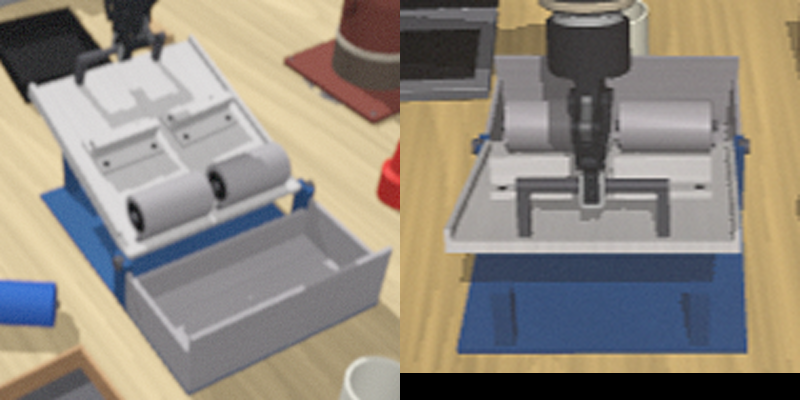

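No release yet. Both rollers are unchanged, so I'll continue.

apply_moves([
  [0, 0.0004, -0.0035, 0.0008, 0, 0, 5],
  [0, 0.0008, -0.0071, 0.0016, 0, 0, 5],
  [0, 0.0012, -0.0107, 0.0024, 0, 0, 5],
  [0, 0.0016, -0.0142, 0.0032, 0, 0, 5],
  [0, 0.0016, -0.0142, 0.0032, 0, 0, 5],
])

```text
t: 10.2
position: [0.5221, -0.0324, 0.2044]
tcp_rot: [-0.094, -3.097, 0.473]
ft_force: [8.5, 3.5, -13.7]
opening: 0.0129
```

apply_moves([
  [0, 0.0004, -0.0035, 0.0008, 0, 0, 5],
  [0, 0.0008, -0.0071, 0.0016, 0, 0, 5],
  [0, 0.0012, -0.0107, 0.0024, 0, 0, 5],
  [0, 0.0016, -0.0142, 0.0032, 0, 0, 5],
  [0, 0.0016, -0.0142, 0.0032, 0, 0, 5],
])

```text
t: 10.82
position: [0.5222, -0.0313, 0.207]
tcp_rot: [-0.094, -3.094, 0.489]
ft_force: [7.7, 3.5, -14.0]
opening: 0.0129
```

```bash
python3 -c "
from h import *
look('8')"
```

```text
t 10.82 p [ 0.5222 -0.0313  0.207 ] rv [-0.094 -3.094  0.489] F [  7.7   3.5 -14. ] op 0.0129
tilt rot 0.313 pos 0.312 r 0.2871
```

View pics/L8.png

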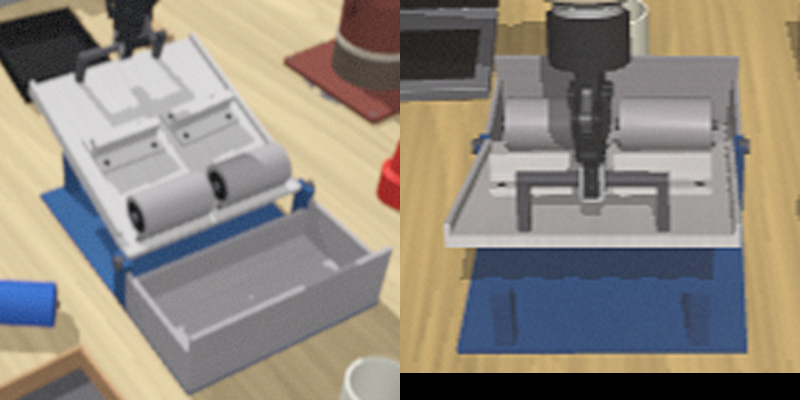

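Both rollers are still held at 0.313 rad.

apply_moves([
  [0, 0.0004, -0.0035, 0.0008, 0, 0, 5],
  [0, 0.0008, -0.0071, 0.0016, 0, 0, 5],
  [0, 0.0012, -0.0107, 0.0024, 0, 0, 5],
  [0, 0.0016, -0.0142, 0.0032, 0, 0, 5],
  [0, 0.0016, -0.0142, 0.0032, 0, 0, 5],
])

```text
t: 11.55
position: [0.5223, -0.0301, 0.2096]
tcp_rot: [-0.094, -3.092, 0.504]
ft_force: [8.3, 4.1, -14.2]
opening: 0.0129
```

apply_moves([
  [0, 0.0004, -0.0035, 0.0008, 0, 0, 5],
  [0, 0.0008, -0.0071, 0.0016, 0, 0, 5],
  [0, 0.0012, -0.0107, 0.0024, 0, 0, 5],
  [0, 0.0016, -0.0142, 0.0032, 0, 0, 5],
  [0, 0.0016, -0.0142, 0.0032, 0, 0, 5],
])

```text
t: 12.18
position: [0.5224, -0.0289, 0.2122]
tcp_rot: [-0.094, -3.089, 0.52]
ft_force: [7.6, 3.5, -14.4]
opening: 0.013
```

```bash
python3 -c "
from h import *
look('9')"
```

```text
t 12.18 p [ 0.5224 -0.0289  0.2122] rv [-0.094 -3.089  0.52 ] F [  7.6   3.5 -14.4] op 0.0130
tilt rot 0.333 pos 0.331 r 0.2871
```

View pics/L9.png

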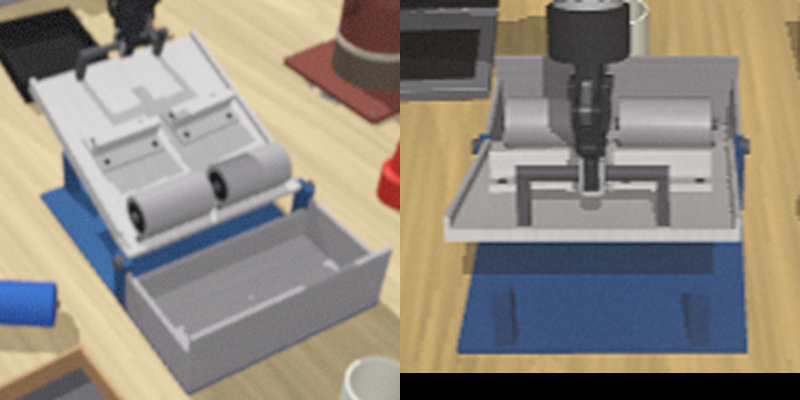

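Still held at 0.333 rad, and the plates have not moved.

apply_moves([
  [0, 0.0004, -0.0035, 0.0008, 0, 0, 5],
  [0, 0.0008, -0.0071, 0.0016, 0, 0, 5],
  [0, 0.0012, -0.0107, 0.0024, 0, 0, 5],
  [0, 0.0016, -0.0142, 0.0032, 0, 0, 5],
  [0, 0.0016, -0.0142, 0.0032, 0, 0, 5],
])

```text
t: 12.9
position: [0.5224, -0.0277, 0.2147]
tcp_rot: [-0.094, -3.086, 0.535]
ft_force: [8.2, 3.1, -13.8]
opening: 0.0126
```

apply_moves([
  [0, 0.0004, -0.0035, 0.0008, 0, 0, 5],
  [0, 0.0008, -0.0071, 0.0016, 0, 0, 5],
  [0, 0.0012, -0.0107, 0.0024, 0, 0, 5],
  [0, 0.0016, -0.0142, 0.0032, 0, 0, 5],
  [0, 0.0016, -0.0142, 0.0032, 0, 0, 5],
])

```text
t: 13.52
position: [0.5225, -0.0265, 0.2172]
tcp_rot: [-0.093, -3.083, 0.551]
ft_force: [8.0, 3.3, -14.3]
opening: 0.0129
```

```bash
python3 -c "
from h import *
look('10')"
```

```text
t 13.53 p [ 0.5225 -0.0265  0.2172] rv [-0.093 -3.083  0.551] F [  8.    3.3 -14.3] op 0.0129
tilt rot 0.353 pos 0.351 r 0.2871
```

View pics/L10.png

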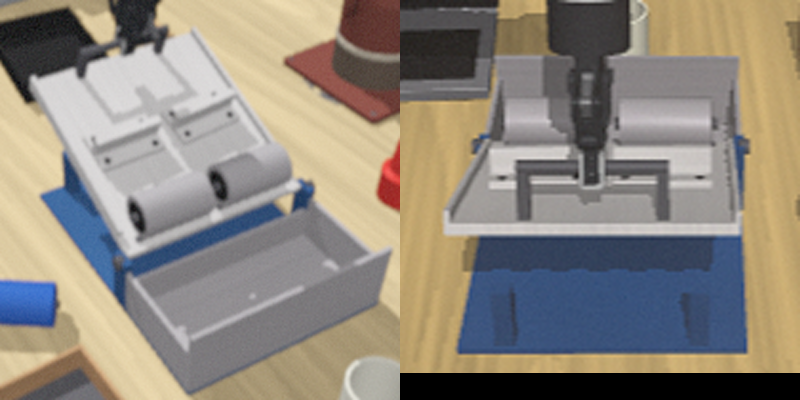

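Still held at 0.353 rad.

apply_moves([
  [0, 0.0004, -0.0035, 0.0008, 0, 0, 5],
  [0, 0.0008, -0.0071, 0.0016, 0, 0, 5],
  [0, 0.0012, -0.0107, 0.0024, 0, 0, 5],
  [0, 0.0016, -0.0142, 0.0032, 0, 0, 5],
  [0, 0.0016, -0.0142, 0.0032, 0, 0, 5],
])

```text
t: 14.25
position: [0.5226, -0.0252, 0.2198]
tcp_rot: [-0.094, -3.08, 0.566]
ft_force: [8.4, 3.4, -14.9]
opening: 0.0128
```

apply_moves([
  [0, 0.0004, -0.0035, 0.0008, 0, 0, 5],
  [0, 0.0008, -0.0071, 0.0016, 0, 0, 5],
  [0, 0.0012, -0.0107, 0.0024, 0, 0, 5],
  [0, 0.0016, -0.0142, 0.0032, 0, 0, 5],
  [0, 0.0016, -0.0142, 0.0032, 0, 0, 5],
])

```text
t: 14.88
position: [0.5227, -0.0239, 0.2223]
tcp_rot: [-0.093, -3.076, 0.582]
ft_force: [9.4, 3.5, -14.8]
opening: 0.013
```

```bash
python3 -c "
from h import *
look('11')"
```

```text
t 14.88 p [ 0.5227 -0.0239  0.2223] rv [-0.093 -3.076  0.582] F [  9.4   3.5 -14.8] op 0.0130
tilt rot 0.373 pos 0.371 r 0.2871
```

View pics/L11.png

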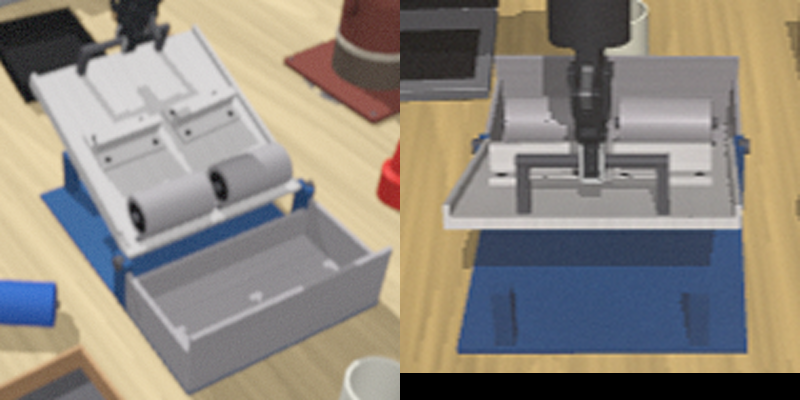

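Held at 0.373 rad. A strip 2 to 3 mm high would release the roller at about 0.37 to 0.45 rad, so this fits.

apply_moves([
  [0, 0.0004, -0.0035, 0.0008, 0, 0, 5],
  [0, 0.0008, -0.0071, 0.0016, 0, 0, 5],
  [0, 0.0012, -0.0107, 0.0024, 0, 0, 5],
  [0, 0.0016, -0.0142, 0.0032, 0, 0, 5],
  [0, 0.0016, -0.0142, 0.0032, 0, 0, 5],
])

```text
t: 15.6
position: [0.5228, -0.0226, 0.2248]
tcp_rot: [-0.093, -3.073, 0.597]
ft_force: [8.3, 2.7, -13.8]
opening: 0.0131
```

```bash
python3 -c "
from h import *
look('12')"
```

```text
t 15.60 p [ 0.5228 -0.0226  0.2248] rv [-0.093 -3.073  0.597] F [  8.3   2.7 -13.8] op 0.0131
tilt rot 0.383 pos 0.381 r 0.2871
```

View pics/L12.png

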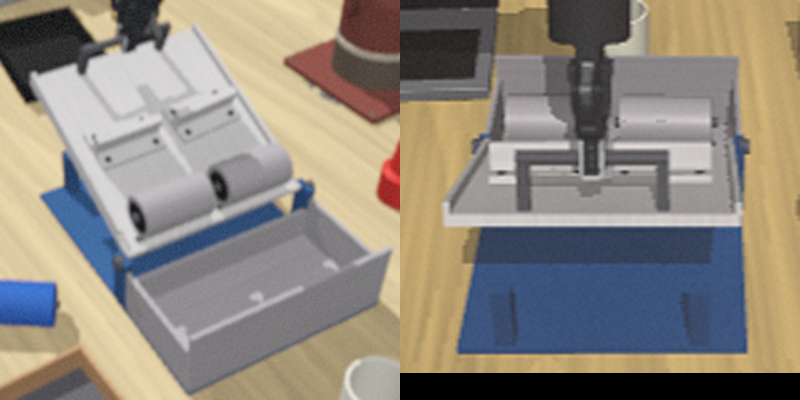

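No change. I'll go on and check after each step pair.

apply_moves([
  [0, 0.0004, -0.0035, 0.0008, 0, 0, 5],
  [0, 0.0008, -0.0071, 0.0016, 0, 0, 5],
  [0, 0.0012, -0.0107, 0.0024, 0, 0, 5],
  [0, 0.0016, -0.0142, 0.0032, 0, 0, 5],
  [0, 0.0016, -0.0142, 0.0032, 0, 0, 5],
])

```text
t: 16.32
position: [0.5228, -0.0213, 0.2273]
tcp_rot: [-0.093, -3.07, 0.612]
ft_force: [8.5, 2.3, -13.6]
opening: 0.0131
```

apply_moves([
  [0, 0.0004, -0.0035, 0.0008, 0, 0, 5],
  [0, 0.0008, -0.0071, 0.0016, 0, 0, 5],
  [0, 0.0012, -0.0107, 0.0024, 0, 0, 5],
  [0, 0.0016, -0.0142, 0.0032, 0, 0, 5],
  [0, 0.0016, -0.0142, 0.0032, 0, 0, 5],
])

```text
t: 16.95
position: [0.5229, -0.02, 0.2298]
tcp_rot: [-0.093, -3.066, 0.628]
ft_force: [8.0, 3.0, -14.3]
opening: 0.0131
```

```bash
python3 -c "
from h import *
look('13')"
```

```text
t 16.95 p [ 0.5229 -0.02    0.2298] rv [-0.093 -3.066  0.628] F [  8.    3.  -14.3] op 0.0131
tilt rot 0.403 pos 0.400 r 0.2871
```

View pics/L13.png

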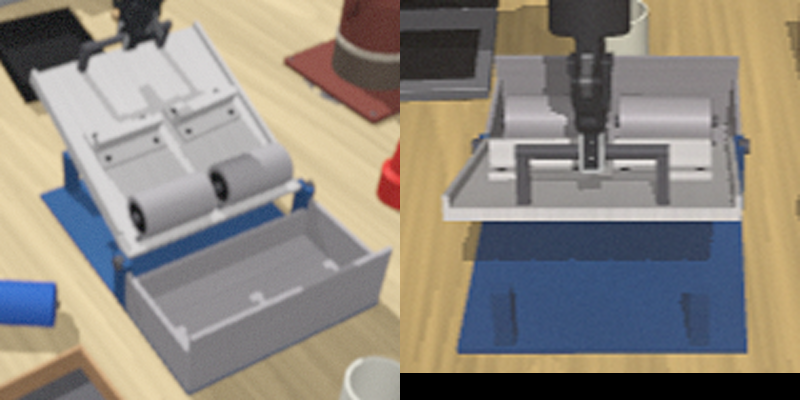

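Held at 0.403 rad.

apply_moves([
  [0, 0.0004, -0.0035, 0.0008, 0, 0, 5],
  [0, 0.0008, -0.0071, 0.0016, 0, 0, 5],
  [0, 0.0012, -0.0107, 0.0024, 0, 0, 5],
  [0, 0.0016, -0.0142, 0.0032, 0, 0, 5],
  [0, 0.0016, -0.0142, 0.0032, 0, 0, 5],
])

```text
t: 17.68
position: [0.523, -0.0186, 0.2323]
tcp_rot: [-0.093, -3.063, 0.643]
ft_force: [7.9, 2.2, -14.2]
opening: 0.013
```

apply_moves([
  [0, 0.0004, -0.0035, 0.0008, 0, 0, 5],
  [0, 0.0008, -0.0071, 0.0016, 0, 0, 5],
  [0, 0.0012, -0.0107, 0.0024, 0, 0, 5],
  [0, 0.0016, -0.0142, 0.0032, 0, 0, 5],
  [0, 0.0016, -0.0142, 0.0032, 0, 0, 5],
])

```text
t: 18.3
position: [0.5231, -0.0171, 0.2347]
tcp_rot: [-0.093, -3.059, 0.659]
ft_force: [8.3, 2.2, -13.9]
opening: 0.0132
```

```bash
python3 -c "
from h import *
look('14')"
```

```text
t 18.30 p [ 0.5231 -0.0171  0.2347] rv [-0.093 -3.059  0.659] F [  8.3   2.2 -13.9] op 0.0132
tilt rot 0.423 pos 0.420 r 0.2871
```

View pics/L14.png

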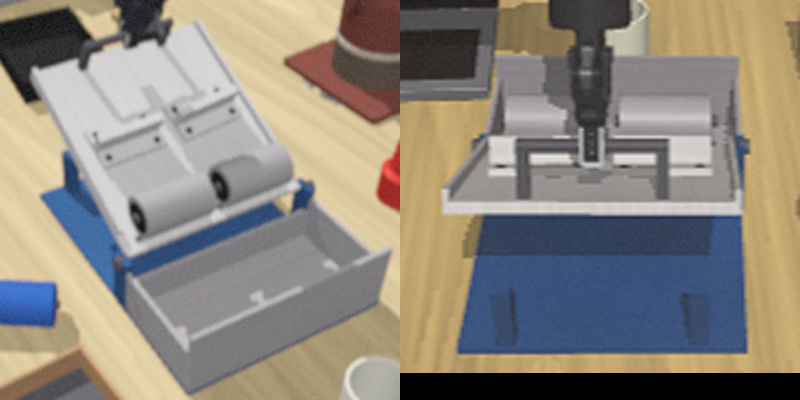

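Held at 0.423 rad, plates stationary on the board.

apply_moves([
  [0, 0.0004, -0.0035, 0.0008, 0, 0, 5],
  [0, 0.0008, -0.0071, 0.0016, 0, 0, 5],
  [0, 0.0012, -0.0107, 0.0024, 0, 0, 5],
  [0, 0.0016, -0.0142, 0.0032, 0, 0, 5],
  [0, 0.0016, -0.0142, 0.0032, 0, 0, 5],
])

```text
t: 19.02
position: [0.5232, -0.0157, 0.2372]
tcp_rot: [-0.093, -3.056, 0.674]
ft_force: [8.2, 2.4, -14.8]
opening: 0.013
```

apply_moves([
  [0, 0.0004, -0.0035, 0.0008, 0, 0, 5],
  [0, 0.0008, -0.0071, 0.0016, 0, 0, 5],
  [0, 0.0012, -0.0107, 0.0024, 0, 0, 5],
  [0, 0.0016, -0.0142, 0.0032, 0, 0, 5],
  [0, 0.0016, -0.0142, 0.0032, 0, 0, 5],
])

```text
t: 19.65
position: [0.5233, -0.0143, 0.2396]
tcp_rot: [-0.093, -3.052, 0.689]
ft_force: [8.2, 2.0, -14.5]
opening: 0.0128
```

```bash
python3 -c "
from h import *
look('15')"
```

```text
t 19.65 p [ 0.5233 -0.0143  0.2396] rv [-0.093 -3.052  0.689] F [  8.2   2.  -14.5] op 0.0128
tilt rot 0.443 pos 0.440 r 0.2872
```

View pics/L15.png

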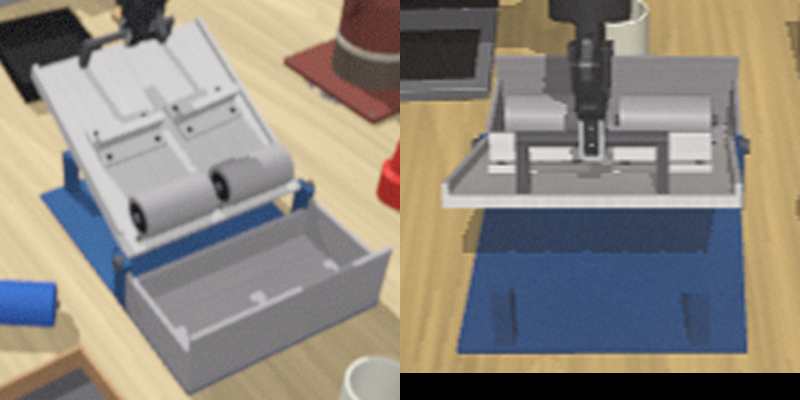

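Held at 0.443 rad.

apply_moves([
  [0, 0.0004, -0.0035, 0.0008, 0, 0, 5],
  [0, 0.0008, -0.0071, 0.0016, 0, 0, 5],
  [0, 0.0012, -0.0107, 0.0024, 0, 0, 5],
  [0, 0.0016, -0.0142, 0.0032, 0, 0, 5],
  [0, 0.0016, -0.0142, 0.0032, 0, 0, 5],
])

```text
t: 20.38
position: [0.5234, -0.0128, 0.242]
tcp_rot: [-0.093, -3.048, 0.704]
ft_force: [8.1, 2.2, -15.5]
opening: 0.0127
```

```bash
python3 -c "
from h import *
look('16')"
```

```text
t 20.38 p [ 0.5234 -0.0128  0.242 ] rv [-0.093 -3.048  0.704] F [  8.1   2.2 -15.5] op 0.0127
tilt rot 0.454 pos 0.449 r 0.2872
```

View pics/L16.png

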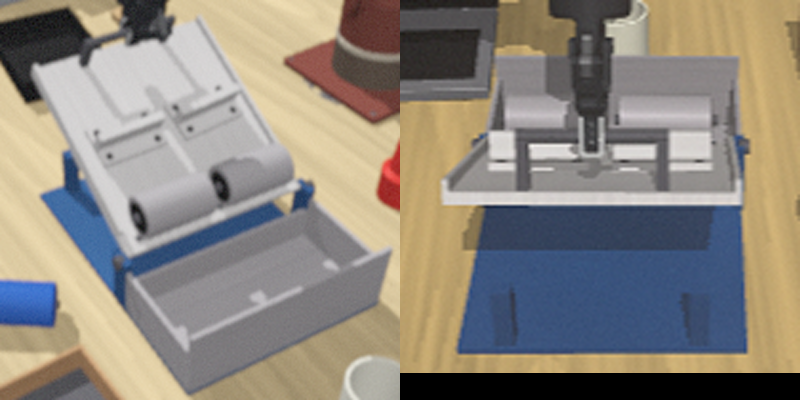

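Held at 0.45 rad.

apply_moves([
  [0, 0.0004, -0.0035, 0.0008, 0, 0, 5],
  [0, 0.0008, -0.0071, 0.0016, 0, 0, 5],
  [0, 0.0012, -0.0107, 0.0024, 0, 0, 5],
  [0, 0.0016, -0.0142, 0.0032, 0, 0, 5],
  [0, 0.0016, -0.0142, 0.0032, 0, 0, 5],
])

```text
t: 21.1
position: [0.5235, -0.0113, 0.2444]
tcp_rot: [-0.093, -3.044, 0.72]
ft_force: [8.9, 0.8, -14.8]
opening: 0.0129
```

apply_moves([
  [0, 0.0004, -0.0035, 0.0008, 0, 0, 5],
  [0, 0.0008, -0.0071, 0.0016, 0, 0, 5],
  [0, 0.0012, -0.0107, 0.0024, 0, 0, 5],
  [0, 0.0016, -0.0142, 0.0032, 0, 0, 5],
  [0, 0.0016, -0.0142, 0.0032, 0, 0, 5],
])

```text
t: 21.72
position: [0.5235, -0.0098, 0.2468]
tcp_rot: [-0.093, -3.04, 0.735]
ft_force: [8.4, 0.7, -15.3]
opening: 0.0129
```

```bash
python3 -c "
from h import *
look('17')"
```

```text
t 21.73 p [ 0.5235 -0.0098  0.2468] rv [-0.093 -3.04   0.735] F [  8.4   0.7 -15.3] op 0.0129
tilt rot 0.474 pos 0.469 r 0.2872
```

View pics/L17.png

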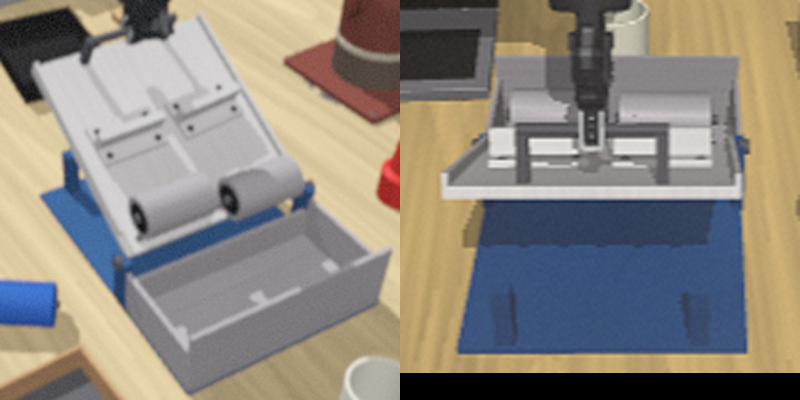

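The inner roller has let go, now at (262,185). I'll hold here.

apply_moves([
  [0, 0, 0, 0, 0, 0, 5],
  [0, 0, 0, 0, 0, 0, 5],
  [0, 0, 0, 0, 0, 0, 5],
  [0, 0, 0, 0, 0, 0, 5],
])

```text
t: 22.32
position: [0.5236, -0.0097, 0.2468]
tcp_rot: [-0.093, -3.04, 0.735]
ft_force: [7.9, 2.0, -14.7]
opening: 0.0134
```

```bash
python3 -c "
from h import *
look('18')"
```

```text
t 22.32 p [ 0.5236 -0.0097  0.2468] rv [-0.093 -3.04   0.735] F [  7.9   2.  -14.7] op 0.0134
tilt rot 0.473 pos 0.469 r 0.2872
```

View pics/L18.png

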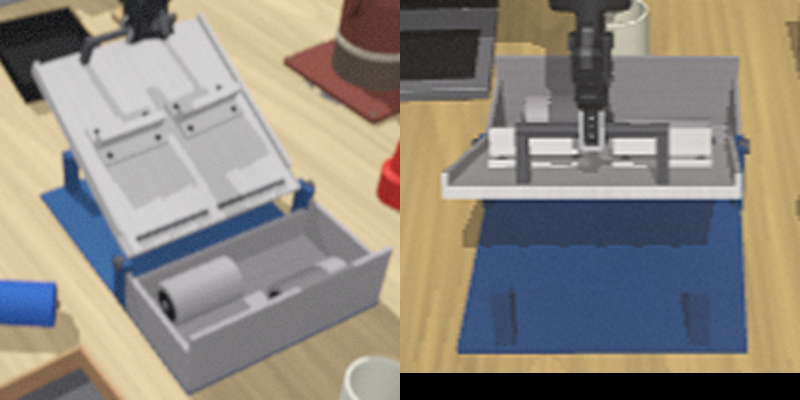

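Both rollers are down in the tray. I'll hold and check they come to rest.

apply_moves([
  [0, 0, 0, 0, 0, 0, 5],
  [0, 0, 0, 0, 0, 0, 5],
  [0, 0, 0, 0, 0, 0, 5],
  [0, 0, 0, 0, 0, 0, 5],
  [0, 0, 0, 0, 0, 0, 5],
])

```text
t: 23.05
position: [0.5235, -0.0098, 0.2468]
tcp_rot: [-0.093, -3.04, 0.735]
ft_force: [8.0, 1.6, -14.4]
opening: 0.0131
```

```bash
python3 -c "
from h import *
look('19')"
```

```text
t 23.05 p [ 0.5235 -0.0098  0.2468] rv [-0.093 -3.04   0.735] F [  8.    1.6 -14.4] op 0.0131
tilt rot 0.473 pos 0.469 r 0.2872
```

View pics/L19.png

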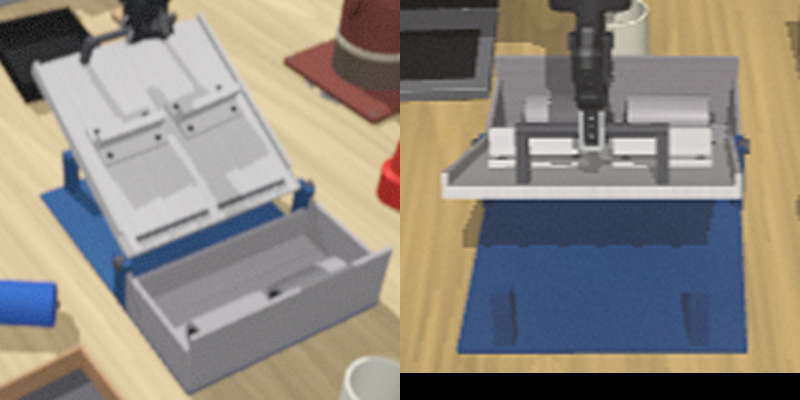

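Both rollers lie in the tray, along its end wall, and the plates are unmoved. I'll ease the board back a little for margin, then open the jaws.

apply_moves([
  [0, -0.0007, 0.0071, -0.0016, 0, 0, 5],
  [0, -0.0015, 0.0143, -0.0032, 0, 0, 5],
  [0, -0.0022, 0.0215, -0.0048, 0, 0, 5],
  [0, -0.0028, 0.0285, -0.0064, 0, 0, 5],
  [0, -0.004, 0.0428, -0.0096, 0, 0, 5],
])

```text
t: 23.78
position: [0.5234, -0.0131, 0.2412]
tcp_rot: [-0.092, -3.053, 0.687]
ft_force: [0.7, 7.8, 1.5]
opening: 0.0131
```

apply_moves([
  [0, 0, 0, 0, 0, 0, 12],
  [0, 0, 0, 0, 0, 0, 25],
  [0, 0, 0, 0, 0, 0, 40],
  [0, 0, 0, 0, 0, 0, 50],
  [0, 0, 0, 0, 0, 0, 50],
])

```text
t: 24.4
position: [0.5224, -0.0159, 0.2404]
tcp_rot: [-0.095, -3.049, 0.692]
ft_force: [-0.0, 0.8, -0.7]
opening: 0.0496
```

```bash
python3 -c "
from h import *
look('20')
seq(([.522,-.045,.36],down(-.063,.44)),([.522,-.10,.40],down(-.063)))"
```

```text
t 24.40 p [ 0.5224 -0.0159  0.2404] rv [-0.095 -3.049  0.692] F [-0.   0.8 -0.7] op 0.0496
tilt rot 0.446 pos 0.439 r 0.2890
[-0.007, -0.39, -0.476, -0.002, 0.0, 0.0]
[-0.017, -0.334, -0.064, -0.14, 0.0, 0.0]
```

View pics/L20.png

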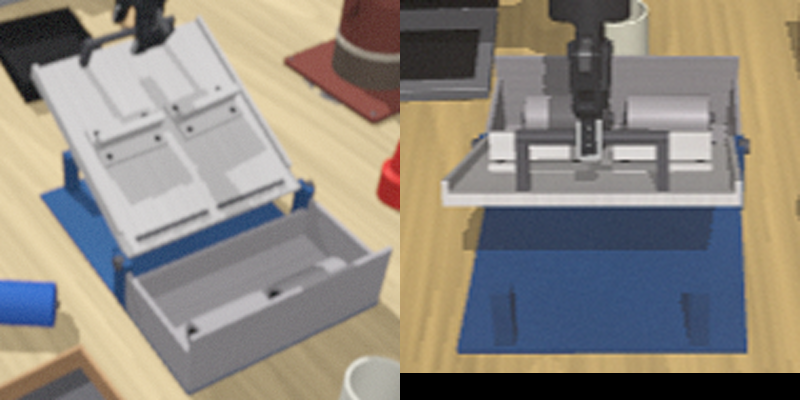

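apply_moves([
  [0, 0, -0.25, 0, 0, 0, 60],
  [0, 0, -0.5, 0, 0, 0, 60],
  [0, 0.3, -0.55, 0, 0, 0, 60],
  [0, 0.62, -0.55, 0, 0, 0, 60],
  [0, 0.62, -0.55, 0, 0, 0, 60],
])

```text
t: 25.12
position: [0.5311, 0.1486, 0.2829]
tcp_rot: [-0.082, -3.046, 0.694]
ft_force: [0.2, -0.5, -0.6]
opening: 0.06
```

apply_moves([
  [0, 0, 0, 0, 0, 0, 60],
])

```text
t: 25.25
position: [0.5325, 0.143, 0.286]
tcp_rot: [-0.095, -3.048, 0.694]
ft_force: [-0.4, -0.3, 0.8]
opening: 0.06
```

Run:
```python
from h import *
st();s,d=snap("wrist","21");print(tilt(),s["position"].tolist(),s["tcp_rot"].tolist())
look("21")
```

```text
t 25.25 p [0.5325 0.143  0.286 ] rv [-0.095 -3.048  0.694] F [-0.4 -0.3  0.8] op 0.0600
0.4462745306903432 [0.5324652046599533, 0.14304419867666077, 0.28595080746789714] [-0.09479681904885658, -3.0481370345259813, 0.6939227334817161]
t 25.30 p [0.5327 0.1422 0.2865] rv [-0.097 -3.049  0.693] F [ 0.3 -0.6  0.8] op 0.0601
tilt rot 0.446 pos 1.040 r 0.2154
```

View pics/wrist21.png

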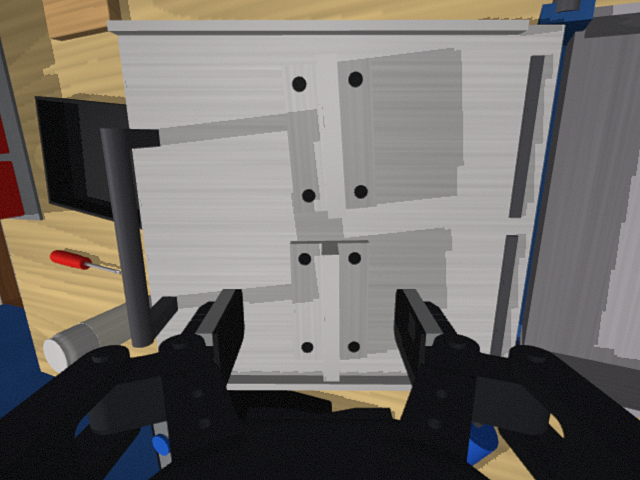

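View pics/L21.png

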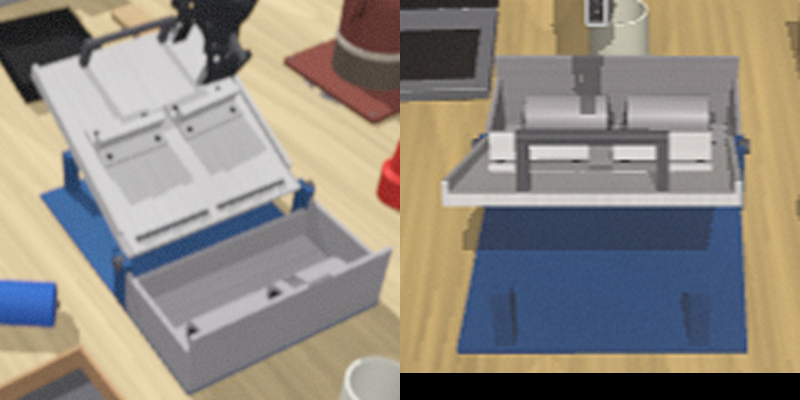

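The wrist view, square to the board, shows plate 0's holes at (299,84), (355,79), (308,196) and (361,192), and plate 1's at (304,259), (354,258), (307,347) and (353,347). Both plates are still on the board.

Run:
```python
from h import *
np.set_printoptions(precision=4,suppress=True)
st()
def tp(u,v,z):
    d=TC[:3,:3]@np.array([(u-318.712)/378.864,(v-238.332)/378.864,1]);o=TC[:3,3];return (o+d*(z-o[2])/d[2])[:2]
for zb in (.139,.141):
  for n,H in dict(p0=[(299,84),(308,196),(355,79),(361,192)],p1=[(304,259),(307,347),(354,258),(353,347)]).items():
    P=np.array([tp(*h,zb-.008) for h in H]);
    e=P[1]-P[0]+P[3]-P[2]; print(zb,n,P.mean(0),"spans",np.linalg.norm(P[1]-P[0]),np.linalg.norm(P[2]-P[0]),"yaw of rib vs tool x",np.arctan(e[1]/e[0]))
  print("edges",tp(108,28,zb),tp(562,28,zb),"handle",tp(115,130,zb-.055),tp(140,345,zb-.055), "strip",tp(545,56,zb),tp(515,215,zb))
```

```text
t 25.40 p [0.5327 0.1419 0.2869] rv [-0.099 -3.049  0.691] F [ 0.6 -0.3  0.5] op 0.0601
0.139 p0 [0.064  0.0081] spans 0.07630405339281619 0.03785304887494149 yaw of rib vs tool x -0.07631201667970221
0.139 p1 [-0.0616  0.0079] spans 0.0757323423428162 0.03813766401948988 yaw of rib vs tool x -0.017028265407066326
edges [ 0.1366 -0.1415] [0.1363 0.1627] handle [ 0.0704 -0.118 ] [-0.0692 -0.1213] strip [0.1191 0.154 ] [0.0084 0.1487]
0.141 p0 [0.064  0.0081] spans 0.07686039754815172 0.03812904106102878 yaw of rib vs tool x -0.0763120166797022
0.141 p1 [-0.0626  0.008 ] spans 0.07628451806820517 0.03841573137675287 yaw of rib vs tool x -0.017028265407066343
edges [ 0.1371 -0.1425] [0.1368 0.1638] handle [ 0.0705 -0.119 ] [-0.0704 -0.1224] strip [0.1195 0.1551] [0.008  0.1498]
```

apply_moves([
  [0.32, 0.047, 0, 0, 0, -0.024, 50],
  [0.32, 0.047, 0.2, 0, 0, -0.024, 50],
  [0.32, 0.047, 0.35, 0, 0, -0.024, 50],
  [0.32, 0.047, 0.35, 0, 0, -0.024, 50],
], grip_force=40)

```text
t: 25.9
position: [0.4664, 0.1236, 0.2184]
tcp_rot: [0.016, -3.032, 0.688]
ft_force: [0.1, -0.6, 0.5]
opening: 0.0501
```

Run:
```python
from h import *
st();s,d=snap("wrist","22");print(tilt())
P=np.array((0.538,0.2304,0.09));p=s["position"]-P;bx=np.array([.998,-.063,0]);by=np.array([.063,.998,0]);a=.446
y=p@by;z=p[2];print("board xyz",p@bx,y*np.cos(a)-z*np.sin(a),y*np.sin(a)+z*np.cos(a))
```

```text
t 25.90 p [0.4664 0.1236 0.2184] rv [ 0.016 -3.032  0.688] F [ 0.1 -0.6  0.5] op 0.0501
0.44541925214411493
board xyz -0.06470852671575753 -0.15566035034241119 0.06794978197809846
```

View pics/wrist22.png

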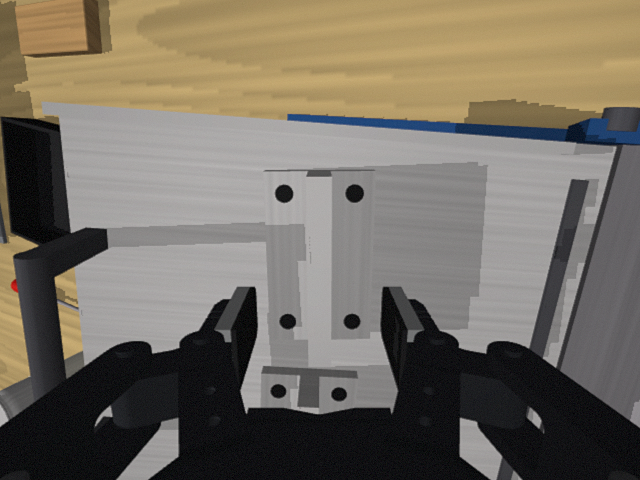

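The rib is centred between the fingers, at column 319. I'll descend.

apply_moves([
  [0, 0, 0.1, 0, 0, 0, 50],
  [0, 0, 0.18, 0, 0, 0, 50],
  [0, 0, 0.23, 0, 0, 0, 50],
  [0, 0, 0.26, 0, 0, 0, 50],
  [0, 0, 0.26, 0, 0, 0, 50],
])

```text
t: 26.58
position: [0.4658, 0.1031, 0.172]
tcp_rot: [0.02, -3.034, 0.687]
ft_force: [0.3, 0.7, 0.7]
opening: 0.05
```

apply_moves([
  [0, 0, 0, 0, 0, 0, 30],
  [0, 0, 0, 0, 0, 0, 20],
  [0, 0, 0, 0, 0, 0, 8],
  [0, 0, 0, 0, 0, 0, 5],
  [0, 0, 0, 0, 0, 0, 5],
])

```text
t: 27.2
position: [0.4659, 0.1035, 0.1723]
tcp_rot: [0.02, -3.035, 0.687]
ft_force: [-0.3, 1.2, 5.0]
opening: 0.0112
```

Run:
```python
from h import *
st();s,d=snap("wrist","23");print(tilt())
look("23")
```

```text
t 27.20 p [0.4659 0.1035 0.1723] rv [ 0.02  -3.035  0.687] F [-0.3  1.2  5. ] op 0.0112
0.4453085659486228
t 27.25 p [0.4659 0.1035 0.1723] rv [ 0.02  -3.035  0.687] F [-1.  -0.2  5.6] op 0.0114
tilt rot 0.445 pos 0.452 r 0.1549
```

View pics/wrist23.png

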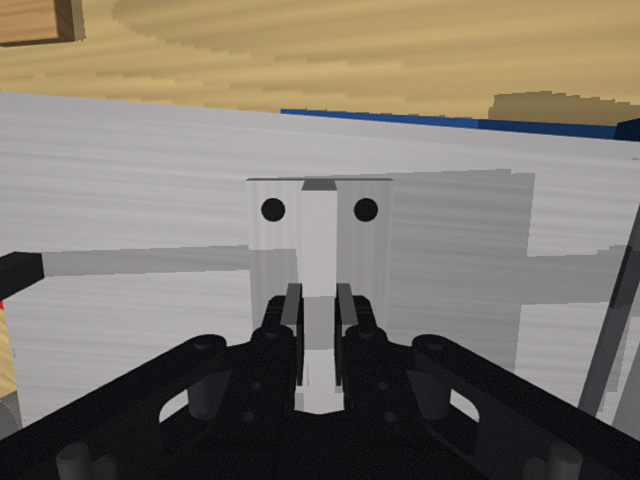

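View pics/L23.png

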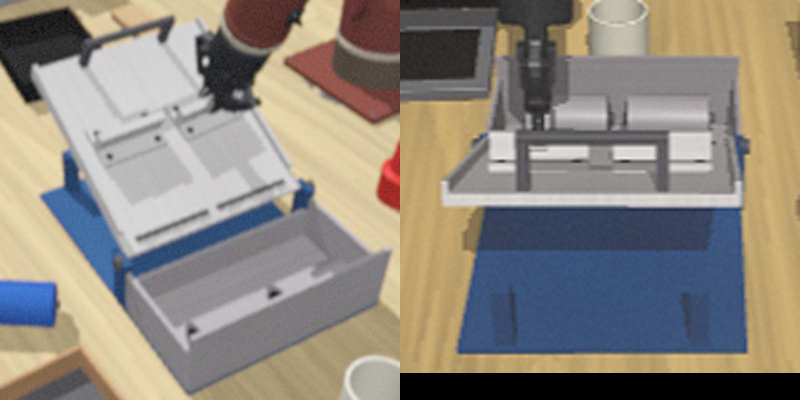

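The plate is gripped, with an opening of 11 mm. I'll lift it square off the board.

apply_moves([
  [0, 0, 0, 0, 0, 0, 5],
  [0, 0, -0.08, 0, 0, 0, 5],
  [0, 0, -0.2, 0, 0, 0, 5],
  [0, 0, -0.4, 0, 0, 0, 5],
  [0, 0, -0.5, 0, 0, 0, 5],
], grip_force=70)

```text
t: 27.98
position: [0.4687, 0.1478, 0.2642]
tcp_rot: [0.021, -3.036, 0.685]
ft_force: [-0.7, -0.4, -3.5]
opening: 0.0106
```

Run:
```python
from h import *
look("24")
y=-.165
seq(([.455,-.04,.37],down(-.1,.1)),([.46,-.20,.34],down(y)),([.467,-.385,.30],down(y)),([.467,-.402,.10],down(y)))
```

```text
t 27.98 p [0.4687 0.1478 0.2642] rv [ 0.021 -3.036  0.685] F [-0.7 -0.4 -3.5] op 0.0106
tilt rot 0.444 pos 1.000 r 0.1946
[0.093, -1.075, -0.074, -0.11, -0.0, 0.036]
[-0.105, -0.775, 0.228, -0.032, 0.001, 0.021]
[-0.186, -0.907, 0.2, 0.0, 0.0, 0.0]
[-0.014, -0.084, 1.0, 0.0, 0.0, 0.0]
```

View pics/L24.png

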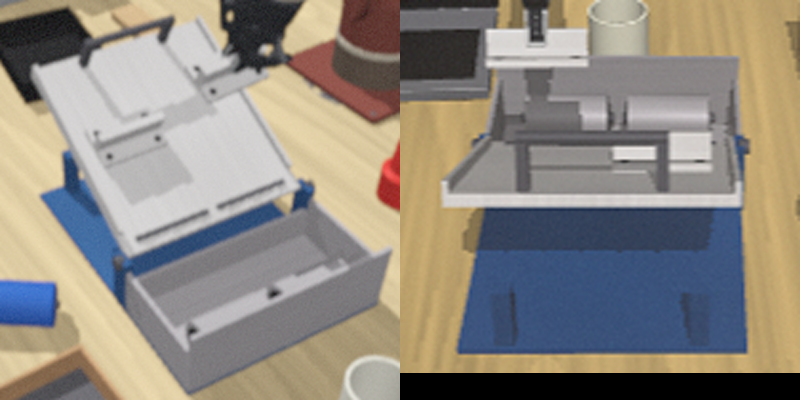

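apply_moves([
  [0.03, -0.2, -0.25, -0.02, 0, 0.01, 5],
  [0.05, -0.45, -0.3, -0.05, 0, 0.02, 5],
  [0.07, -0.75, -0.2, -0.08, 0, 0.036, 5],
  [0.09, -1.0, -0.1, -0.11, 0, 0.036, 5],
  [0.09, -1.0, -0.1, -0.11, 0, 0.036, 5],
])

```text
t: 28.7
position: [0.4539, -0.0327, 0.3675]
tcp_rot: [-0.179, -3.126, 0.153]
ft_force: [0.4, 0.8, -2.3]
opening: 0.0099
```

Run:
```python
from h import *
st()
y=-.165
seq(([.46,-.20,.34],down(y)),([.467,-.385,.30],down(y)),([.467,-.402,.10],down(y)))
```

```text
t 28.70 p [ 0.4539 -0.0327  0.3675] rv [-0.179 -3.126  0.153] F [ 0.4  0.8 -2.3] op 0.0099
[-0.126, -0.81, 0.217, -0.031, 0.001, 0.016]
[-0.186, -0.907, 0.2, 0.0, 0.0, 0.0]
[-0.014, -0.084, 1.0, 0.0, 0.0, 0.0]
```

apply_moves([
  [-0.126, -0.81, 0.217, -0.031, 0, 0.016, 5],
  [-0.126, -0.81, 0.217, -0.031, 0, 0.016, 5],
  [-0.126, -0.81, 0.217, -0.031, 0, 0.016, 5],
  [-0.126, -0.81, 0.217, -0.031, 0, 0.016, 5],
])

```text
t: 29.2
position: [0.4614, -0.1963, 0.3389]
tcp_rot: [-0.25, -3.13, 0.009]
ft_force: [-0.4, 1.7, -1.4]
opening: 0.0103
```

apply_moves([
  [-0.186, -0.907, 0.2, 0, 0, 0, 5],
  [-0.186, -0.907, 0.2, 0, 0, 0, 5],
  [-0.186, -0.907, 0.2, 0, 0, 0, 5],
  [-0.186, -0.907, 0.2, 0, 0, 0, 5],
  [-0.186, -0.907, 0.2, 0, 0, 0, 5],
])

```text
t: 29.82
position: [0.472, -0.3774, 0.2995]
tcp_rot: [-0.241, -3.13, 0.005]
ft_force: [0.6, -0.5, -2.0]
opening: 0.0103
```

Run:
```python
from h import *
st();s,d=snap("wrist","25");snap("side","25",(150,260,350,450),4)
y=-.165
seq(([.467,-.402,.10],down(y)))
```

```text
t 29.82 p [ 0.472  -0.3774  0.2995] rv [-0.241 -3.13   0.005] F [ 0.6 -0.5 -2. ] op 0.0103
[0.012, -0.131, 1.004, -0.001, 0.0, 0.005]
```

View pics/wrist25.png

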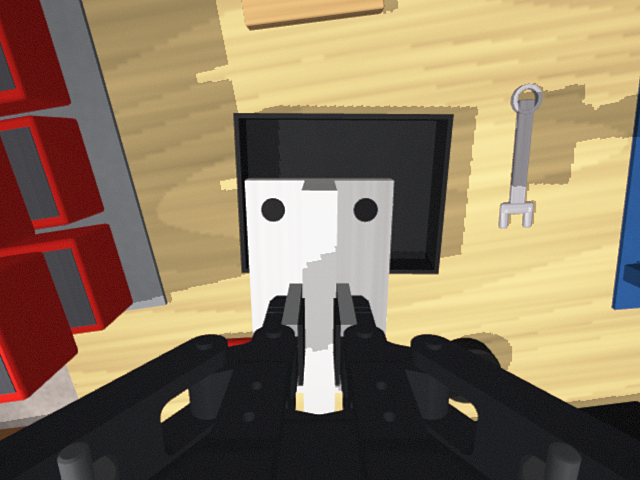

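View pics/side25.png

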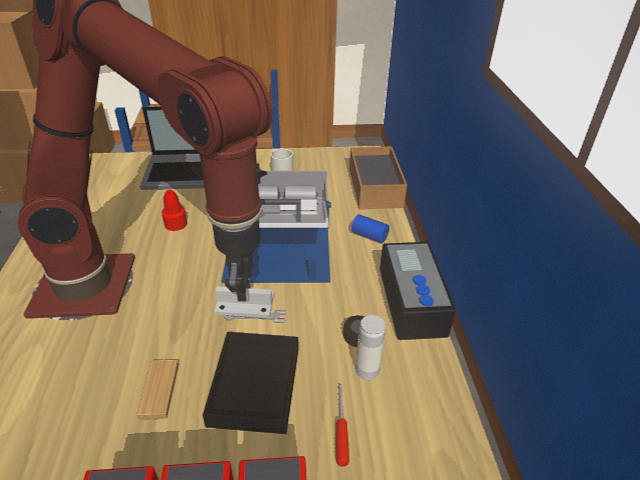

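The wrist view shows the bin rim at (234,114), (453,114), (438,272) and (243,272), with the held plate above it.

Run:
```python
from h import *
np.set_printoptions(precision=4,suppress=True)
p=np.array([.472,-.3774,.2995]);rv=[-.241,-3.13,.005]
Q=[wplane(u,v,p,rv,.045) for u,v in [(234,114),(453,114),(438,272),(243,272)]]
for q in Q: print(q)
a,b,c,d=Q
print(np.linalg.norm(a-b),np.linalg.norm(b-c),np.linalg.norm(a-d),"yaw",np.arctan2(-(b-a)[0],(b-a)[1]))
```

```text
[ 0.3723 -0.4489  0.045 ]
[ 0.406  -0.2328  0.045 ]
[ 0.5715 -0.2596  0.045 ]
[ 0.5382 -0.4747  0.045 ]
0.21873205101631196 0.16768004076946083 0.16797578873248195 yaw -0.15489967544288585
```

apply_moves([
  [0.02, -0.13, 0.2, 0, 0, 0.003, 5],
  [0.02, -0.13, 0.5, 0, 0, 0.003, 5],
  [0.02, -0.13, 0.8, 0, 0, 0.003, 5],
  [0.02, -0.13, 1.0, 0, 0, 0.003, 5],
  [0.02, -0.13, 1.0, 0, 0, 0.003, 5],
])

```text
t: 30.55
position: [0.4645, -0.4002, 0.0991]
tcp_rot: [-0.249, -3.129, 0.001]
ft_force: [0.3, 1.0, -1.2]
opening: 0.0103
```

Run:
```python
from h import *
st()
seq(([.4645,-.402,.04],down(-.155)))
```

```text
t 30.55 p [ 0.4645 -0.4002  0.0991] rv [-2.490e-01 -3.129e+00  1.000e-03] F [ 0.3  1.  -1.2] op 0.0103
[-0.002, -0.009, 0.295, -0.0, -0.001, -0.001]
```

apply_moves([
  [0, -0.009, 0.15, 0, 0, 0, 5],
  [0, -0.009, 0.27, 0, 0, 0, 5],
  [0, -0.009, 0.32, 0, 0, 0, 5],
  [0, -0.009, 0.34, 0, 0, 0, 5],
  [0, -0.009, 0.34, 0, 0, 0, 5],
])

```text
t: 31.18
position: [0.4645, -0.4061, 0.0341]
tcp_rot: [0.254, 3.13, -0.007]
ft_force: [0.2, -0.3, -1.7]
opening: 0.0103
```

apply_moves([
  [0, 0, 0.01, 0, 0, 0, 5],
  [0, 0, 0.02, 0, 0, 0, 5],
  [0, 0, 0.03, 0, 0, 0, 5],
])

```text
t: 31.55
position: [0.4638, -0.406, 0.0269]
tcp_rot: [0.255, 3.131, -0.006]
ft_force: [1.0, -0.9, -1.8]
opening: 0.0103
```

apply_moves([
  [0, 0, 0.01, 0, 0, 0, 5],
  [0, 0, 0.015, 0, 0, 0, 5],
])

```text
t: 31.8
position: [0.4637, -0.4059, 0.0237]
tcp_rot: [-0.255, -3.131, 0.006]
ft_force: [-0.2, -0.2, -0.4]
opening: 0.0101
```

apply_moves([
  [0, 0, 0.008, 0, 0, 0, 5],
  [0, 0, 0.012, 0, 0, 0, 5],
])

```text
t: 32.05
position: [0.4637, -0.406, 0.0236]
tcp_rot: [0.255, 3.13, -0.003]
ft_force: [-7.7, 11.5, 30.9]
opening: 0.0102
```

Contact with the bin floor: 31 N upward at TCP z = 0.0236. I'll back off slightly and release.

apply_moves([
  [0, 0, -0.01, 0, 0, 0, 5],
  [0, 0, -0.01, 0, 0, 0, 15],
  [0, 0, -0.01, 0, 0, 0, 25],
  [0, 0, -0.01, 0, 0, 0, 35],
  [0, 0, -0.01, 0, 0, 0, 35],
])

```text
t: 32.67
position: [0.4637, -0.406, 0.0234]
tcp_rot: [0.255, 3.131, -0.006]
ft_force: [-0.7, 0.4, -0.2]
opening: 0.035
```

apply_moves([
  [0, 0, -0.1, 0, 0, 0, 35],
  [0, 0, -0.4, 0, 0, 0, 35],
  [0, 0, -0.7, 0, 0, 0, 60],
  [0, 0, -1.0, 0, 0, 0, 60],
  [0, 0, -1.0, 0, 0, 0, 60],
])

```text
t: 33.3
position: [0.4647, -0.4075, 0.2297]
tcp_rot: [0.255, 3.124, -0.012]
ft_force: [-0.0, -0.7, -0.9]
opening: 0.0601
```

Run:
```python
from h import *
st();s,d=snap("wrist","26");print(s["position"].tolist(),s["tcp_rot"].tolist());look("26")
a=.445
P=np.array((0.538,0.2304,0.09));bx=np.array([.998,-.063,0]);by=np.array([.063*np.cos(a),.998*np.cos(a),-np.sin(a)]);bz=np.cross(bx,by)
q=P+.0625*bx-.155*by+.13*bz;print(q)
seq(([.47,-.22,.36],down(-.1)),([.52,-.04,.38],down(-.08,.2)),(q,down(-.08,.445)))
```

```text
t 33.30 p [ 0.4647 -0.4075  0.2297] rv [ 0.255  3.124 -0.012] F [-0.  -0.7 -0.9] op 0.0601
[0.46473334903678154, -0.407549073754899, 0.22965966437492083] [0.25535037489496026, 3.1236315288362158, -0.01232356818808791]
t 33.35 p [ 0.4643 -0.4063  0.2268] rv [ 0.255  3.127 -0.009] F [ 0.2  0.3 -0.8] op 0.0598
tilt rot 0.006 pos 0.102 r 0.6545
[0.59508646 0.14268526 0.27405719]
[0.117, 0.915, -0.685, -0.001, 0.0, -0.02]
[-0.159, 0.92, -0.1, 0.064, -0.001, -0.006]
[-0.301, 1.027, 0.332, 0.078, -0.0, -0.0]
```

View pics/wrist26.png

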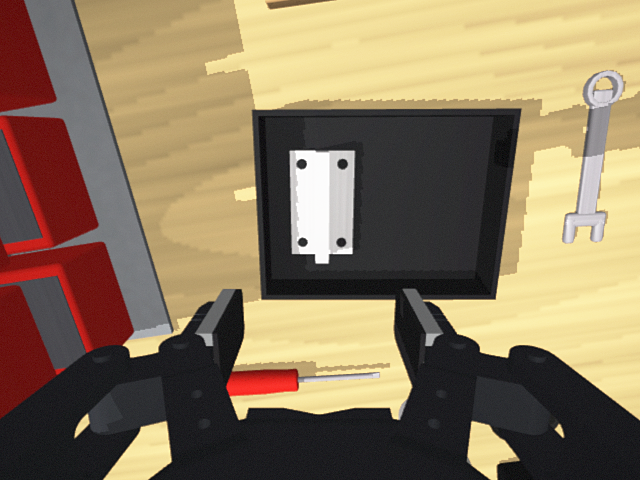

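View pics/L26.png

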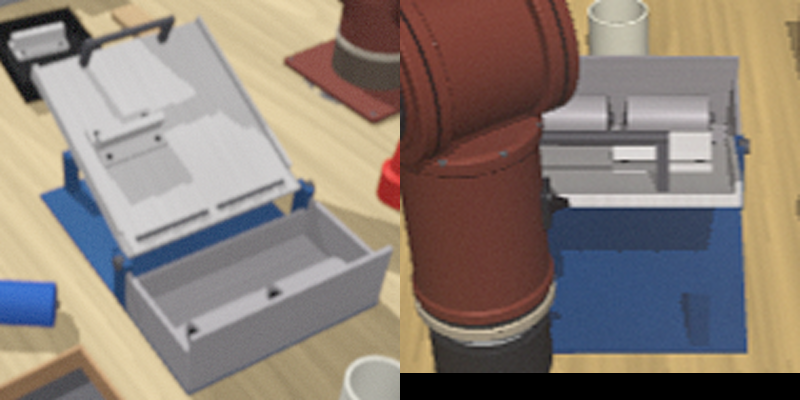

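Plate 0 lies flat in the bin at (322,205) in the wrist view, clear of the walls. On to plate 1.

apply_moves([
  [0.117, 0.4, -0.685, 0, 0, -0.02, 60],
  [0.117, 0.915, -0.685, 0, 0, -0.02, 60],
  [0.117, 0.915, -0.685, 0, 0, -0.02, 60],
  [0.117, 0.915, -0.685, 0, 0, -0.02, 60],
  [0.117, 0.915, -0.685, 0, 0, -0.02, 60],
])

```text
t: 34.08
position: [0.4726, -0.2137, 0.3606]
tcp_rot: [0.137, 3.136, 0.0]
ft_force: [0.8, 0.1, -0.3]
opening: 0.0598
```

apply_moves([
  [-0.159, 0.92, -0.1, 0.064, 0, -0.006, 60],
  [-0.159, 0.92, -0.1, 0.064, 0, -0.006, 60],
  [-0.159, 0.92, -0.1, 0.064, 0, -0.006, 60],
  [-0.159, 0.92, -0.1, 0.064, 0, -0.006, 60],
])

```text
t: 34.58
position: [0.5208, -0.0352, 0.3775]
tcp_rot: [-0.114, -3.11, 0.325]
ft_force: [0.2, -0.8, -0.5]
opening: 0.06
```

Run:
```python
from h import *
st()
seq(([.595,.1427,.274],down(-.08,.445)))
```

```text
t 34.58 p [ 0.5208 -0.0352  0.3775] rv [-0.114 -3.11   0.325] F [ 0.2 -0.8 -0.5] op 0.0600
[-0.307, 1.001, 0.316, 0.075, -0.001, 0.002]
```

apply_moves([
  [-0.15, 0.4, 0.03, 0.03, 0, 0, 60],
  [-0.3, 0.8, 0.1, 0.07, 0, 0, 60],
  [-0.307, 1.0, 0.316, 0.075, 0, 0.002, 60],
  [-0.307, 1.0, 0.316, 0.075, 0, 0.002, 60],
  [-0.307, 1.0, 0.316, 0.075, 0, 0.002, 60],
])

```text
t: 35.2
position: [0.5954, 0.1375, 0.2727]
tcp_rot: [-0.129, -3.039, 0.688]
ft_force: [0.9, -0.1, 0.1]
opening: 0.06
```

apply_moves([
  [0, 0, 0, 0, 0, 0, 50],
  [0, 0, 0, 0, 0, 0, 50],
])

```text
t: 35.45
position: [0.5963, 0.1349, 0.2777]
tcp_rot: [-0.137, -3.046, 0.681]
ft_force: [-0.8, -0.2, 0.1]
opening: 0.0499
```

Run:
```python
from h import *
st();s,d=snap("wrist","27");print(tilt())
P=np.array((0.538,0.2304,0.09));p=s["position"]-P;bx=np.array([.998,-.063,0]);by=np.array([.063,.998,0]);a=.446
y=p@by;z=p[2];print("board xyz",p@bx,y*np.cos(a)-z*np.sin(a),y*np.sin(a)+z*np.cos(a))
```

```text
t 35.45 p [0.5963 0.1349 0.2777] rv [-0.137 -3.046  0.681] F [-0.8 -0.2  0.1] op 0.0499
0.437854186226881
board xyz 0.06416700275566542 -0.16361552649490033 0.12978309085352258
```

View pics/wrist27.png

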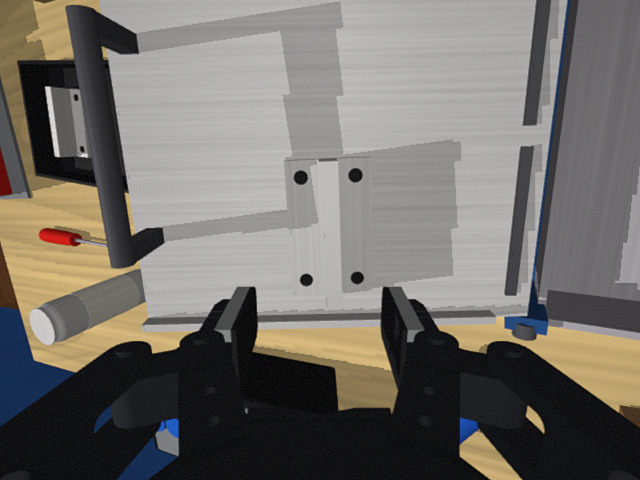

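Plate 1's holes are at (301,178), (355,176), (306,280) and (357,278), still on the slope.

Run:
```python
from h import *
np.set_printoptions(precision=4,suppress=True)
st()
R0=Ro.from_rotvec(sensors.read_state()["tcp_rot"])
def tp(u,v,z):
    d=TC[:3,:3]@np.array([(u-318.712)/378.864,(v-238.332)/378.864,1]);o=TC[:3,3];return (o+d*(z-o[2])/d[2])[:2]
H=[(301,178),(306,280),(355,176),(357,278)]
P=np.array([tp(*h,.130-.008) for h in H]);e=P[1]-P[0]+P[3]-P[2]
print(P.mean(0),"spans",np.linalg.norm(P[1]-P[0]),np.linalg.norm(P[2]-P[0]),"yaw",np.arctan(e[1]/e[0]))
# plate pose seen before: tool axis (from hover 21) yaw
Rp=Ro.from_rotvec([-.09479682,-3.04813703,.69392273])*Ro.from_rotvec([0,0,-.017])
print("turn to plate frame",(R0.inv()*Rp).as_rotvec()/np.pi)
```

```text
t 35.50 p [0.5962 0.1354 0.2776] rv [-0.136 -3.046  0.68 ] F [ 0.5 -0.2  0.4] op 0.0500
[0.0012 0.0075] spans 0.07604987607845004 0.0375735162700042 yaw -0.04001357731215555
turn to plate frame [ 0.0027 -0.0031 -0.0133]
```

apply_moves([
  [0.006, 0.04, 0, 0.0026, -0.002, -0.013, 50],
  [0.006, 0.04, 0.15, 0.0026, -0.002, -0.013, 50],
  [0.006, 0.04, 0.31, 0.0026, -0.002, -0.013, 50],
  [0.006, 0.04, 0.31, 0.0026, -0.002, -0.013, 50],
  [0.006, 0.04, 0.31, 0.0026, -0.002, -0.013, 50],
], grip_force=40)

```text
t: 36.12
position: [0.5935, 0.1191, 0.2179]
tcp_rot: [-0.066, -3.042, 0.692]
ft_force: [0.7, 0.5, 0.4]
opening: 0.05
```

Run:
```python
from h import *
st();s,d=snap("wrist","28");print(tilt())
P=np.array((0.538,0.2304,0.09));p=s["position"]-P;bx=np.array([.998,-.063,0]);by=np.array([.063,.998,0]);a=.446
y=p@by;z=p[2];print("board xyz",p@bx,y*np.cos(a)-z*np.sin(a),y*np.sin(a)+z*np.cos(a))
```

```text
t 36.12 p [0.5935 0.1191 0.2179] rv [-0.066 -3.042  0.692] F [0.7 0.5 0.4] op 0.0500
0.44681303833114794
board xyz 0.0624266075329853 -0.15224277728563218 0.06902795774287832
```

View pics/wrist28.png

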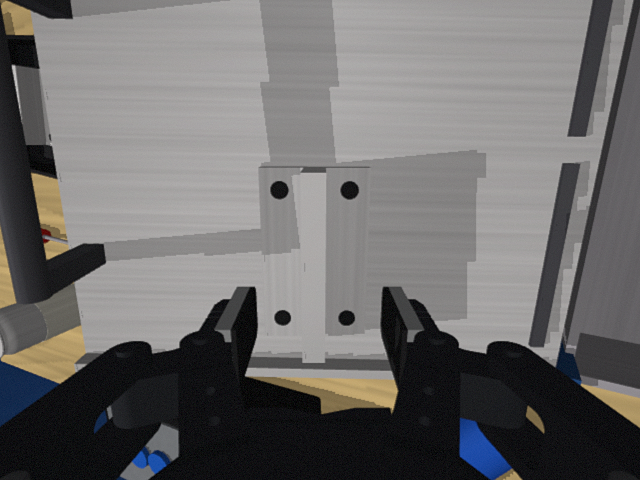

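The rib sits about 5 px (2.7 mm) left of the jaw centre, so I'll correct by that while descending.

apply_moves([
  [0, -0.0135, 0.1, 0, 0, 0, 50],
  [0, -0.0135, 0.18, 0, 0, 0, 50],
  [0, -0.0135, 0.235, 0, 0, 0, 50],
  [0, -0.0135, 0.262, 0, 0, 0, 50],
  [0, -0.0135, 0.262, 0, 0, 0, 50],
])

```text
t: 36.8
position: [0.5914, 0.093, 0.1708]
tcp_rot: [-0.068, -3.041, 0.693]
ft_force: [0.8, 0.6, 0.8]
opening: 0.0499
```

apply_moves([
  [0, 0, 0, 0, 0, 0, 30],
  [0, 0, 0, 0, 0, 0, 20],
  [0, 0, 0, 0, 0, 0, 8],
  [0, 0, 0, 0, 0, 0, 5],
  [0, 0, 0, 0, 0, 0, 5],
])

```text
t: 37.42
position: [0.5916, 0.0934, 0.1711]
tcp_rot: [-0.067, -3.042, 0.693]
ft_force: [-0.1, 2.2, 4.0]
opening: 0.0114
```

apply_moves([
  [0, 0, 0, 0, 0, 0, 5],
  [0, 0, -0.08, 0, 0, 0, 5],
  [0, 0, -0.2, 0, 0, 0, 5],
  [0, 0, -0.4, 0, 0, 0, 5],
  [0, 0, -0.5, 0, 0, 0, 5],
], grip_force=70)

```text
t: 38.05
position: [0.5949, 0.1376, 0.263]
tcp_rot: [-0.067, -3.043, 0.692]
ft_force: [0.3, -0.1, -3.5]
opening: 0.0105
```

Run:
```python
from h import *
look("29");snap("wrist","29")
y=-.155
seq(([.51,-.045,.37],down(-.1,.1)),([.49,-.20,.34],down(y)),([.4795,-.300,.20],down(y)))
```

```text
t 38.05 p [0.5949 0.1376 0.263 ] rv [-0.067 -3.043  0.692] F [ 0.3 -0.1 -3.5] op 0.0105
tilt rot 0.447 pos 0.987 r 0.1946
[0.387, -1.07, -0.084, -0.111, 0.001, 0.017]
[0.022, -0.762, 0.227, -0.032, 0.001, 0.017]
[-0.025, -0.502, 0.7, 0.0, 0.0, 0.0]
```

View pics/L29.png

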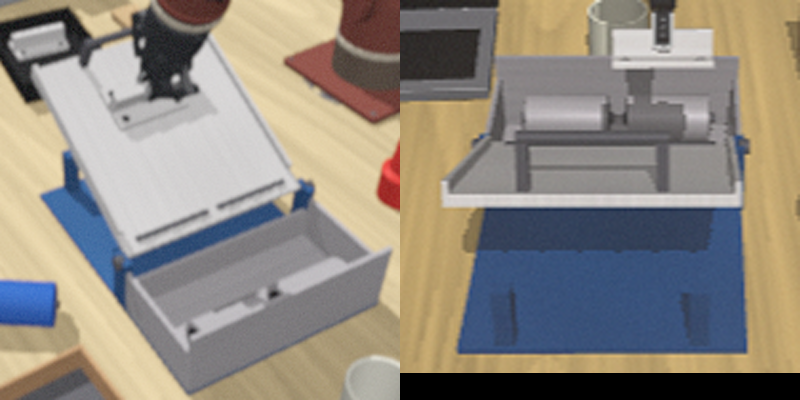

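View pics/wrist29.png

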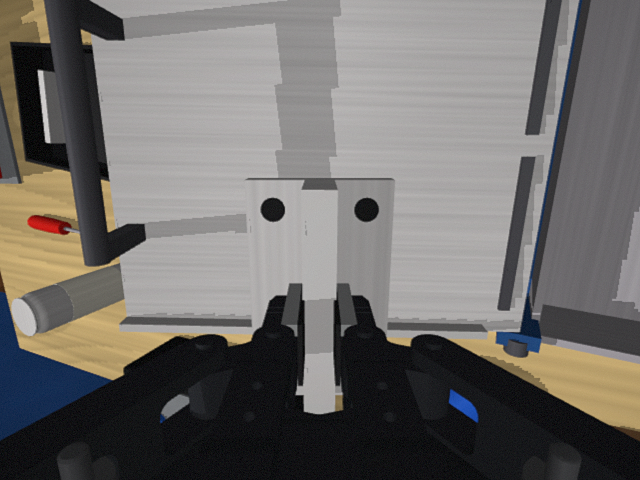

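Plate 1 is held and clear of the board. I'll carry it over the handle to the bin.

apply_moves([
  [0.03, -0.2, -0.27, -0.02, 0, 0.005, 5],
  [0.1, -0.45, -0.32, -0.05, 0, 0.01, 5],
  [0.25, -0.75, -0.22, -0.08, 0, 0.017, 5],
  [0.387, -1.0, -0.1, -0.11, 0, 0.017, 5],
  [0.387, -1.0, -0.1, -0.11, 0, 0.017, 5],
])

```text
t: 38.83
position: [0.5079, -0.0399, 0.3666]
tcp_rot: [-0.172, -3.131, 0.152]
ft_force: [1.0, 1.1, -2.5]
opening: 0.0102
```

Run:
```python
from h import *
st()
y=-.155
seq(([.49,-.20,.34],down(y)),([.4795,-.300,.20],down(y)))
```

```text
t 38.83 p [ 0.5079 -0.0399  0.3666] rv [-0.172 -3.131  0.152] F [ 1.   1.1 -2.5] op 0.0102
[0.002, -0.789, 0.21, -0.031, 0.002, 0.014]
[-0.025, -0.502, 0.7, 0.0, 0.0, 0.0]
```

apply_moves([
  [0, -0.789, 0.21, -0.031, 0.002, 0.014, 5],
  [0, -0.789, 0.21, -0.031, 0.002, 0.014, 5],
  [0, -0.789, 0.21, -0.031, 0.002, 0.014, 5],
  [0, -0.789, 0.21, -0.031, 0.002, 0.014, 5],
])

```text
t: 39.33
position: [0.4925, -0.1957, 0.3397]
tcp_rot: [-0.234, -3.129, 0.011]
ft_force: [0.1, 0.7, -2.2]
opening: 0.01
```

apply_moves([
  [-0.025, -0.49, 0.2, 0, 0, 0, 5],
  [-0.025, -0.49, 0.5, 0, 0, 0, 5],
  [-0.025, -0.49, 0.7, 0, 0, 0, 5],
  [-0.025, -0.49, 0.7, 0, 0, 0, 5],
])

```text
t: 39.83
position: [0.4824, -0.2891, 0.1971]
tcp_rot: [-0.226, -3.123, 0.006]
ft_force: [0.7, 0.2, -2.0]
opening: 0.01
```

Run:
```python
from h import *
st();snap("wrist","30")
seq(([.4795,-.304,.035],down(-.155)))
```

```text
t 39.83 p [ 0.4824 -0.2891  0.1971] rv [-0.226 -3.123  0.006] F [ 0.7  0.2 -2. ] op 0.0100
[0.009, -0.07, 0.826, -0.002, -0.002, 0.004]
```

View pics/wrist30.png

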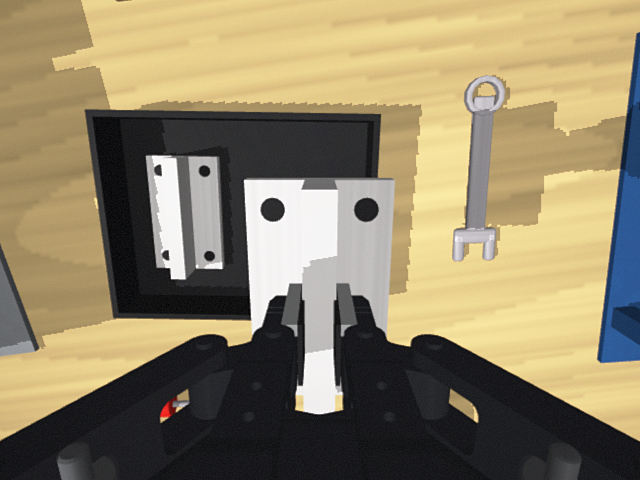

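Plate 0 is at (183,215) in the bin, with plenty of free space beside it. Descending.

apply_moves([
  [0.009, -0.07, 0.2, -0.001, 0, 0.002, 5],
  [0.009, -0.07, 0.45, -0.001, 0, 0.002, 5],
  [0.009, -0.07, 0.6, -0.001, 0, 0.002, 5],
  [0.009, -0.07, 0.65, -0.001, 0, 0.002, 5],
  [0.009, -0.07, 0.65, -0.001, 0, 0.002, 5],
])

```text
t: 40.5
position: [0.4827, -0.3045, 0.0732]
tcp_rot: [0.231, 3.133, -0.005]
ft_force: [0.3, -1.2, -1.9]
opening: 0.0105
```

Run:
```python
from h import *
st();seq(([.4795,-.304,.031],down(-.155)))
```

```text
t 40.50 p [ 0.4827 -0.3045  0.0732] rv [ 0.231  3.133 -0.005] F [ 0.3 -1.2 -1.9] op 0.0105
[0.017, 0.001, 0.211, -0.001, 0.0, 0.002]
```

apply_moves([
  [0.017, 0, 0.1, 0, 0, 0.002, 5],
  [0.017, 0, 0.17, 0, 0, 0.002, 5],
  [0.017, 0, 0.21, 0, 0, 0.002, 5],
  [0.017, 0, 0.22, 0, 0, 0.002, 5],
  [0.017, 0, 0.225, 0, 0, 0.002, 5],
])

```text
t: 41.12
position: [0.478, -0.3047, 0.0268]
tcp_rot: [-0.244, -3.131, 0.004]
ft_force: [0.8, 0.3, -2.7]
opening: 0.01
```

apply_moves([
  [0, 0, 0.008, 0, 0, 0, 5],
  [0, 0, 0.015, 0, 0, 0, 5],
  [0, 0, 0.015, 0, 0, 0, 5],
])

```text
t: 41.5
position: [0.478, -0.3044, 0.0237]
tcp_rot: [-0.243, -3.131, 0.004]
ft_force: [0.0, -0.0, -2.6]
opening: 0.0102
```

apply_moves([
  [0, 0, 0.004, 0, 0, 0, 5],
  [0, 0, 0.007, 0, 0, 0, 5],
])

```text
t: 41.75
position: [0.478, -0.3044, 0.0223]
tcp_rot: [-0.243, -3.131, 0.004]
ft_force: [-0.5, -0.0, -3.0]
opening: 0.0103
```

apply_moves([
  [0, 0, 0.004, 0, 0, 0, 5],
  [0, 0, 0.007, 0, 0, 0, 5],
])

```text
t: 42.0
position: [0.478, -0.3044, 0.0216]
tcp_rot: [-0.243, -3.131, 0.003]
ft_force: [-4.1, 5.4, 16.3]
opening: 0.0105
```

Floor contact. I'll release and rise.

apply_moves([
  [0, 0, -0.004, 0, 0, 0, 5],
  [0, 0, -0.004, 0, 0, 0, 15],
  [0, 0, -0.004, 0, 0, 0, 25],
  [0, 0, -0.004, 0, 0, 0, 35],
  [0, 0, -0.004, 0, 0, 0, 35],
])

```text
t: 42.62
position: [0.478, -0.3044, 0.0217]
tcp_rot: [-0.243, -3.131, 0.004]
ft_force: [-0.7, -0.9, -0.6]
opening: 0.0353
```

apply_moves([
  [0, 0, -0.1, 0, 0, 0, 35],
  [0, 0, -0.4, 0, 0, 0, 35],
  [0, 0, -0.7, 0, 0, 0, 50],
  [0, 0, -1.0, 0, 0, 0, 50],
  [0, 0, -1.0, 0, 0, 0, 50],
])

```text
t: 43.25
position: [0.4796, -0.306, 0.2271]
tcp_rot: [0.244, 3.126, -0.007]
ft_force: [0.8, 0.4, -0.2]
opening: 0.0499
```

apply_moves([
  [0, -0.2, -0.3, 0, 0, 0, 50],
  [0, -0.2, -0.3, 0, 0, 0, 50],
  [0, -0.2, -0.3, 0, 0, 0, 50],
  [0, -0.2, -0.3, 0, 0, 0, 50],
])

```text
t: 43.75
position: [0.472, -0.3422, 0.2806]
tcp_rot: [-0.242, -3.13, 0.002]
ft_force: [1.1, -0.1, 0.4]
opening: 0.0499
```

Run:
```python
from h import *
look("31");snap("wrist","31");snap("side","31");snap("scene","31")
```

```text
t 43.75 p [ 0.472  -0.3422  0.2806] rv [-2.42e-01 -3.13e+00  2.00e-03] F [ 1.1 -0.1  0.4] op 0.0499
tilt rot 0.001 pos 0.211 r 0.6063
```

View pics/wrist31.png

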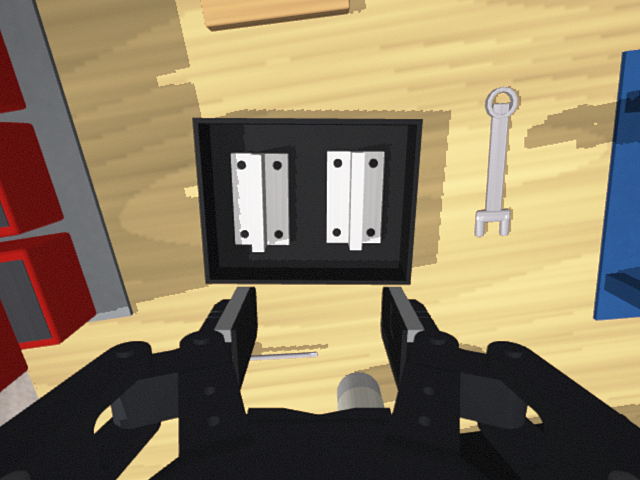

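View pics/L31.png

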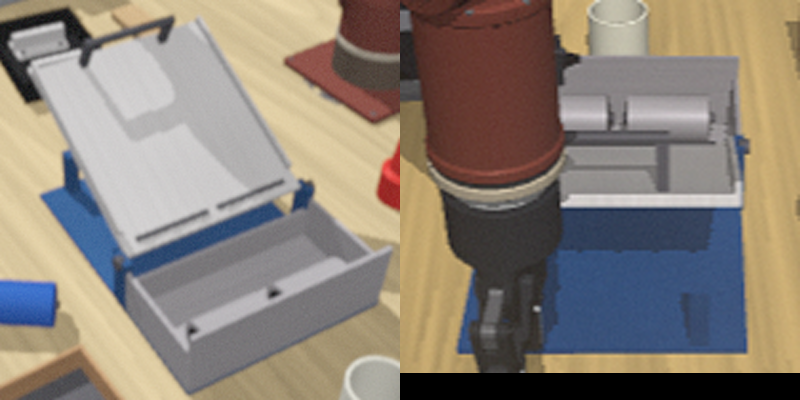

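View pics/side31.png

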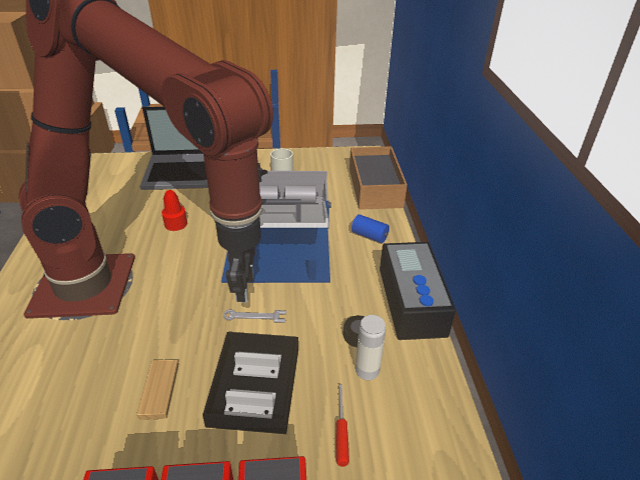

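Both plates lie flat in the bin, rib up, at (260,200) and (355,198) in the wrist view. Both rollers are in the tray, the board is still up, and the bystanders are where they started. The gripper is clear of everything, so I'll hand in.

```bash
python3 -c "
from station import hand_in
print(hand_in())"
```

```text
the job is handed in; nothing more can be done
None
```

I handed the job in at about 44 s; no verdict was reported.

- **Board:** I raised it in small steps. Both rollers let go at about 0.47 rad, within half a second of each other, and dropped into the catch tray. I then eased the board back to about 0.44 rad for margin and let go of the handle. The plates had not moved.
- **Plates:** I lifted each plate off the slope by its rib, square to the board, and set it down in the bin until the wrist force showed floor contact. The peak was about 31 N for the first and 16 N for the second.
- **Last checks:** In the final pictures both plates lie flat in the bin, rib up and released. Both rollers are in the tray, the board is still tipped up, the bystanders look unmoved and the gripper is clear. I checked the end state only by eye, not with new position measurements.
- **Disagreement:** The two plates touched the floor with the tool tip at heights 2 mm apart (23.6 mm and 21.6 mm). I put this down to slightly different grip heights on the ribs. No check failed.

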